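Clear the worktop: stack the olive-wood pot rests and stand the utensils in their holder

TASK

Clear up the worktop: pile all the uneven olive-wood pot rests flat on one another into one steady stack in the middle of the round cork mat, turning the thick ends to opposite sides so that every piece lies nearly level, with the one that has a branch stub on top. Take the wooden utensils off the leaning rack and stand them handle-down in the cells of the white holder, and leave the crockery, jars and mill where they are.

Things in the scene. Friction and masses are not known exactly. Their poses are not given: they have to be found in the camera images.
- rest_large: uneven olive-wood slab (pot rest), 108 long (x) x 62 wide (y), eight-sided; its long sides (y = +-31) are parallel over the middle 40 mm. Origin: centre of the flat underside, z up. Top sawn at a slant of 7 degrees: 25 thick over the origin, 18 at the -x end, 32 at the thick +x end. About 0.1 kg. The largest. May be absent.
- rest_medium: uneven olive-wood slab (pot rest), 98 long (x) x 58 wide (y), eight-sided; its long sides (y = +-29) are parallel over the middle 40 mm. Origin: centre of the flat underside, z up. Top sawn at a slant of 6.5 degrees: 23 thick over the origin, 17 at the -x end, 29 at the thick +x end. About 0.1 kg. May be absent.
- rest_small: uneven olive-wood slab (pot rest), 88 long (x) x 54 wide (y), eight-sided; its long sides (y = +-27) are parallel over the middle 40 mm. Origin: centre of the flat underside, z up. Top sawn at a slant of 6 degrees: 22 thick over the origin, 17 at the -x end, 27 at the thick +x end. About 0.1 kg. May be absent.
- rest_stub: uneven olive-wood slab (pot rest), 86 long (x) x 52 wide (y), eight-sided; its long sides (y = +-26) are parallel over the middle 40 mm. Origin: centre of the flat underside, z up. 20 thick all over, top parallel to the underside, but a dark round branch stub 24 across and 28 tall stands on the top at x = +20, so nothing can lie on it. Always there.
- mat: round cork mat fixed to the worktop, 150 across, 6 thick; origin at the centre of its underside, z up
- rack: fixed utensil rack, 200 wide (y); origin on the worktop at its middle. Lanes at y = -60, 0, +60: a handle's foot stands in a low trough at x = -40 (floor 6 high, lip 24 high), the handle leans 45 degrees towards +x on a 10 thick steel crossbar (axis x = +50, 86 high, 16 long pins beside each lane); between trough and crossbar it is free in the air
- holder: fixed white ceramic utensil holder, 135 long (its x) x 50 wide (its y) x 78 high; origin at the centre of its underside. Open on top, walls 5 thick; two cross walls make three cells in a row along x, centred at x = -43, 0, +43, each 38 x 40 inside, with the inner floor 5 above the underside
- spatula: wooden spatula, 45 g: round straight handle 14 thick from z = 0 (the foot, where the origin is) to z = 135, then a flat blade 42 wide, 8 thick, from z = 130 to 192, broad along its y; balances near z = 95. z runs along the handle from foot to head. Starts leaning in a lane of the rack, head up and away from the robot. May be absent.
- spoon: wooden spoon, 45 g: round straight handle 14 thick from z = 0 (the foot, where the origin is) to z = 135, then a round flat bowl 42 across, 9 thick, from z = 129 to 171, broad along its y; balances near z = 95. z runs along the handle from foot to head. Starts leaning in a lane of the rack, head up and away from the robot. May be absent.
- fork: wooden fork, 45 g: round straight handle 14 thick from z = 0 (the foot, where the origin is) to z = 135, then a two-pronged head 40 wide, 8 thick, from z = 130 to 192, broad along its y; balances near z = 95. z runs along the handle from foot to head. Starts leaning in a lane of the rack, head up and away from the robot. May be absent.
- espresso_cup: white espresso cup, 60 across, 52 high; a bystander, origin at the centre of its underside
- salt_bowl: small blue salt bowl, 60 across, 32 high; a bystander, origin at the centre of its underside
- pepper_mill: dark wooden pepper mill, 56 across, 185 high; a bystander, origin at the centre of its underside
- bean_jar: amber glass jar, 84 across, 130 high; a bystander, origin at the centre of its underside
- tin: steel tin, 80 across, 110 high; a bystander, origin at the centre of its underside
- mug: white mug, 80 across, 90 high, with a handle; a bystander, origin at the centre of its underside

How it is judged (in metres and radians):
At the end, for the whole second after the job is handed in: Each pot rest within 25 mm of the mat's centre (origins, seen from above), its flat face within 0.18 rad of level, stub piece topmost and stub up; each utensil in the holder, foot under 25 mm above the holder's underside, within 0.65 rad of upright; all at rest (horizontal distance between each of rest_large, rest_medium, rest_small, rest_stub and mat below 0.025 m and angle between the z axis of each of rest_large, rest_medium, rest_small, rest_stub and the z axis of mat, either way round below 0.18 rad and linear speed of each of rest_large, rest_medium, rest_small, rest_stub, spatula, spoon, fork below 0.02 m/s and (z of rest_stub in the frame of rest_large above 0.01 m or angle between rest_large's own z axis and vertical above 1.57 rad) and (z of rest_stub in the frame of rest_medium above 0.01 m or angle between rest_medium's own z axis and vertical above 1.57 rad) and (z of rest_stub in the frame of rest_small above 0.01 m or angle between rest_small's own z axis and vertical above 1.57 rad) and angle between rest_stub's own z axis and vertical below 0.18 rad and x of spatula in the frame of holder between -0.065 and 0.065 m and y of spatula in the frame of holder between -0.025 and 0.025 m and z of each of spatula, spoon, fork in the frame of holder below 0.025 m and angle between each of spatula, spoon, fork's own z axis and vertical below 0.65 rad and x of spoon in the frame of holder between -0.065 and 0.065 m and y of spoon in the frame of holder between -0.025 and 0.025 m and x of fork in the frame of holder between -0.065 and 0.065 m and y of fork in the frame of holder between -0.025 and 0.025 m); the robot touches nothing.
It fails at once if the cup, bowl or mug is pushed more than 50 mm or tipped over (distance of any of espresso_cup, salt_bowl, mug from where it was at the start of the episode above 0.05 m or angle between any of espresso_cup, salt_bowl, mug's own z axis and vertical above 0.6 rad).
It fails at once if the pepper mill, jar or tin is pushed more than 50 mm or tipped over (distance of any of pepper_mill, bean_jar, tin from where it was at the start of the episode above 0.05 m or angle between any of pepper_mill, bean_jar, tin's own z axis and vertical above 0.6 rad).
Of rest_large, rest_medium, rest_small only 2 to 3 are there at a start; the rules pass over those that are not, and their reading is None.
Of spatula, spoon, fork only 2 to 3 are there at a start; the rules pass over those that are not, and their reading is None.
At some moment in a run one of rest_large, rest_medium, rest_small may be knocked a few centimetres aside while the robot is not near it.
It also fails if it takes over 210 s, if anything falls off the work surface, if the arm or the gripper's body presses on something with over 40 N, if the wrist force passes 120 N, or if a joint passes its speed limit or range.

ROBOT

A 6-joint arm with a two-finger parallel gripper is mounted at the origin on the work surface. World frame = base frame: x ahead of the robot, y to its left, z up, the work surface at z = 0. Lengths are in mm, angles in degrees, forces in N, time in s.
With the tool pointing down it reaches from about 350 to 850 mm from the base axis. Payload 8.1 kg.
Tool frame: the origin (TCP) lies midway between the tips of the shut fingers; the grasp point (between the pads) lies grip_depth behind it (grip_depth is the distance from the TCP to the grasp point, in mm); z points along the fingers, y is the line along which they close (so a half turn about z gives the same grasp; the last joint's range is limited). The gripper opens to 85 mm and grips with 20 to 120 N. Pads are 22 mm wide; open, the fingers measure 114 mm over their backs; the gripper's body (76 mm by 85 mm) begins 54 mm behind the grasp point. The pads swing forward as they close: fully open they stand 13 mm farther back than shut.
Start: joints at [60.252, 7.471, 85.268, -0, 87.261, -4.893], TCP at [252.173, 544.439, 231.292] pointing down, gripper open.
Joint ranges: [-169.43, 169.43], [-51.17, 129.36], [1.28, 143.12], [-76.62, 256.62], [0, 156.53], [-152.29, 152.29]. Speed limits (degrees/s): [136.94, 136.94, 159.86, 180, 180, 180].

INTERFACE

Orientations are given as [roll, pitch, yaw] about the fixed x, y, z axes, in that order (R = Rz(yaw) Ry(pitch) Rx(roll)).
In Python, from bench import sense, snapshot, hand_in, grip_depth gives the robot as it stands. The module is installed in compiled form; this text tells all that it offers.
- The arm moves only by the tool apply_moves, never from a script. Its argument "series" is text: rows parted by semicolons, each of 5 numbers parted by spaces: the shift along the tool's x, y, z each as a share of 0.3 m, from -1 to 1, then the turn about the tool's z as a share of 2 rad, from -1 to 1, then the gripper's target within -1 to 1 (shut at 1, half-way at 0, fully open at -1). In form: tx ty tz twist gripper; .... A call has 1 to 5 rows; each row shifts and turns the commanded pose from where the row before left it, along the tool's axes as they then stand; what a row does not reach is not made up. A row lasts 1/12 s, in which the tool goes at most 41.7 mm and 7.16 degrees, less where a joint would pass 70% of its speed; a pose out of reach is approached as far as the arm can. A call with a number of a shift or a turn outside -1 to 1 is refused whole. A call with a gripper value outside its range is refused whole. The fingers move at their own pace and stop on an object; "squeeze" is the grip in N (left out, the last holds). Time passes only in rows, so rows that do not move let the fingers close. It gives the time, the measured TCP pose, the force, the opening and the grip force at its end, in the units of the state.
- sense(): the state, without advancing time (a new reading comes with each control period).
- snapshot(name): name is "scene" or "side" or "wrist"; returns a dict with "frame" (384x512x3 uint8, blue, green, red), "depth" (384x512 float32, mm along the optical axis (not along the pixel's ray), 0 where there is no reading), "intrinsics" (3x3 intrinsics, pixels), "dist" ([k1, k2, p1, p2, k3] as OpenCV has them; the pictures are not rectified), "extrinsics" (4x4, takes a point from camera to world coordinates); the wrist camera has in their place "tool_from_camera" (4x4, takes a point from camera to tool coordinates, whose origin is the TCP and whose axes are the flange's). Camera axes: x right, y down, z forward; pixel columns grow to the right and rows downward; lengths in mm; the calibration is good to about 2 mm. A picture is of the moment at which its call begins: read the wrist's pose just before it.
- hand_in(): hands the job in; it is judged then, once.
The state is a dict: "time": time; "joint_pos": joint angles; "qd": joint speeds; "joint_efforts": joint torques, N m; "tool_pos": TCP position; "tcp_rot": TCP orientation; "ft_force": force on the tool from outside, world axes, zero at the start; "wrist_torque": the same for the moment, N m; "finger_gap": finger opening in mm; "grip_force": force on a finger pad.
Only numpy, scipy, OpenCV 4.12 (cv2) and the standard library are available. Lean on these libraries where they do the work, as an engineer would, in place of code of your own. Each camera call takes 0.05 s, during which the arm holds its last target. There are 200 camera calls.

## Working session

There is one attempt and no reset: what is moved stays moved. The work goes in short steps, Python scripts to look and compute and a tool call to move; the robot and the scene stay as the last step left them, time stands still between calls to the robot, and variables do not carry over. Pictures are saved under pics/ and viewed, at most 14 in all, crops included, and the job is handed in when it is done.

Besides the shell and the picture viewer there is one more tool, called after "Call:" as name(argument=value, ...) on one line, values as JSON. apply_moves: Moves the arm, as the interface text tells. Its arguments: {"type":"object","properties":{"series":{"type":"string"},"squeeze":{"type":"number"}},"required":["series"]}

```bash
mkdir -p pics; cat > h.py <<'E'
import numpy as np, cv2
from bench import sense, snapshot, grip_depth
from scipy.spatial.transform import Rotation as Ro
def T():
    s=sense(); M=np.eye(4); M[:3,:3]=Ro.from_euler('xyz',s['tcp_rot'],degrees=True).as_matrix(); M[:3,3]=s['tool_pos']; return M
def snap(n):
    Tt=T(); d=snapshot(n); d['E']=d['extrinsics'] if 'extrinsics' in d else Tt@np.array(d['tool_from_camera']); return d
def cloud(d):
    h,w=d['depth'].shape; u,v=np.meshgrid(np.arange(w),np.arange(h))
    p=cv2.undistortPoints(np.stack([u,v],-1).reshape(-1,1,2).astype(np.float64),np.array(d['intrinsics']),np.array(d['dist'])).reshape(h,w,2)
    z=d['depth'][...,None]; c=np.concatenate([p*z,z],-1)
    W=c@np.array(d['E'])[:3,:3].T+np.array(d['E'])[:3,3]; W[d['depth']<=0]=np.nan; return W
E
python3 - <<'E'
from h import *
import pickle
print(sense(),grip_depth)
for n in ['scene','side']:
    d=snap(n); cv2.imwrite(f'pics/{n}0.png',cv2.resize(d['frame'],(800,600))); pickle.dump(d,open(n+'0.pkl','wb')); print(n,np.round(d['E'],2).tolist())
E
```

```text
{'time': 0.0, 'joint_pos': array([ 6.02529607e+01,  7.51475668e+00,  8.53304683e+01, -6.61998896e-04,
        8.72605555e+01, -4.89313858e+00]), 'qd': array([ 0.01890304, -0.12141742,  0.089629  ,  0.14852439,  0.06621698,
        0.03504466]), 'joint_efforts': array([ 2.42564747e-04, -5.69376791e+01, -5.00563502e+01, -8.32860087e-05,
        1.47287466e-02, -3.82340517e-06]), 'tool_pos': array([251.89307512, 543.95595439, 230.23669104]), 'tcp_rot': array([-1.79894549e+02, -8.36404672e-03,  1.55146124e+02]), 'ft_force': array([ 0.2971439 , -0.28934449, -0.27143409]), 'wrist_torque': array([-0.03453797, -0.01295012,  0.03567986]), 'grip_force': 0.0, 'finger_gap': 85.21477480573728} 18.700000000000003
scene [[0.33, 0.77, -0.55, 1135.21], [0.94, -0.27, 0.18, -178.18], [-0.01, -0.58, -0.81, 879.0], [0.0, 0.0, 0.0, 1.0]]
side [[0.78, -0.47, 0.41, 144.62], [-0.63, -0.58, 0.52, -557.2], [-0.01, -0.66, -0.75, 817.7], [0.0, 0.0, 0.0, 1.0]]
```

View pics/scene0.png

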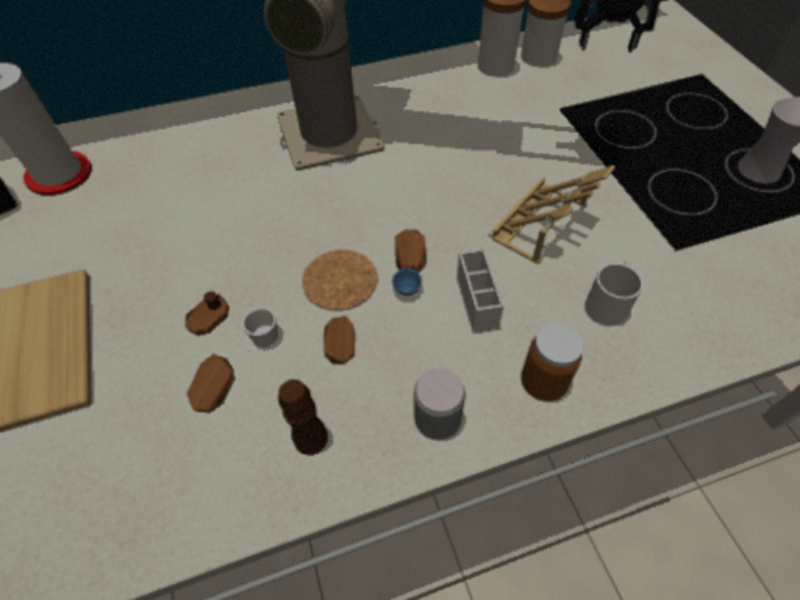

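View pics/side0.png

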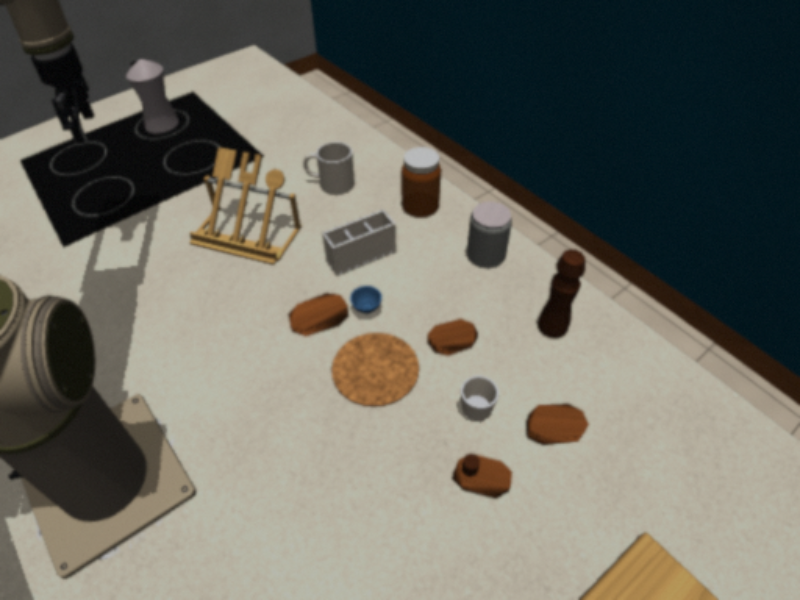

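The pictures show the mat at scene (340,279) and four rests: the stub at (207,315) and the others at (210,383), (339,340) and (410,250), the last next to the blue bowl. The holder is at (480,290). The rack at (550,215) holds the spatula, fork and spoon.

```bash
cat > top.py <<'E'
from h import *
import sys
def ortho(ds,x0,x1,y0,y1,s=1.0):
    # image: rows = x increasing up, cols = y decreasing to right (robot view)
    H=int((x1-x0)*s);W=int((y1-y0)*s); im=np.zeros((H,W,3),np.uint8); zz=np.full((H,W),-99.)
    for d in ds:
        P=cloud(d).reshape(-1,3); C=d['frame'].reshape(-1,3); ok=np.isfinite(P[:,0])&(P[:,2]<300)&(P[:,0]>x0)&(P[:,0]<x1)&(P[:,1]>y0)&(P[:,1]<y1); P=P[ok];C=C[ok]
        r=np.clip(((x1-P[:,0])*s).astype(int),0,H-1);c=np.clip(((y1-P[:,1])*s).astype(int),0,W-1)
        for i in np.argsort(P[:,2]):
            for dr in (0,1):
                for dc in (0,1):
                    rr=min(r[i]+dr,H-1);cc=min(c[i]+dc,W-1)
                    if P[i,2]>=zz[rr,cc]: zz[rr,cc]=P[i,2]; im[rr,cc]=C[i]
    return im,zz
E
python3 - <<'E'
from top import *
import pickle
ds=[pickle.load(open(n+'0.pkl','rb')) for n in('scene','side')]
im,zz=ortho(ds,220,900,-400,400,1.0)
im=cv2.convertScaleAbs(im,alpha=1.5)
for x in range(300,900,100): cv2.line(im,(0,900-x),(799,900-x),(0,255,0),1); cv2.putText(im,str(x),(0,900-x),0,.4,(0,0,255))
for y in range(-400,400,100): cv2.line(im,(400-y,0),(400-y,679),(0,255,0),1);cv2.putText(im,str(y),(400-y,12),0,.4,(0,0,255))
cv2.imwrite('pics/top0.png',im[60:660])
# brown rest blobs
for d,n in zip(ds,'ab'):
    P=cloud(d); f=d['frame'].astype(int); b,g,r=f[...,0],f[...,1],f[...,2]
    m=((r-b>35)&(P[...,2]>10)&(P[...,2]<60)&(P[...,0]>250)).astype(np.uint8)
    k,L,S,c=cv2.connectedComponentsWithStats(m)
    for i in range(1,k):
        if S[i,4]>60:
            q=P[L==i]; print(n,S[i,4],np.round(c[i]*1.5625),np.round(q.mean(0)),'z',np.round(np.percentile(q[:,2],[5,50,95])), [np.round(t) for t in cv2.minAreaRect(q[q[:,2]>13][:,:2].astype(np.float32))])
    # mat
    m=((r-b>30)&(P[...,2]>2)&(P[...,2]<9)&(P[...,0]>250)).astype(np.uint8)
    k,L,S,c=cv2.connectedComponentsWithStats(m)
    i=1+np.argmax(S[1:,4]); q=P[L==i]; print('mat',q.mean(0),cv2.minEnclosingCircle(q[:,:2].astype(np.float32)))
E
```

```text
a 301 [524. 206.] [414. 324.  27.] z [14. 23. 53.] [array([421., 332.]), array([ 57., 196.]), np.float64(33.0)]
a 399 [410. 248.] [440.  58.  23.] z [17. 23. 30.] [array([436.,  58.]), array([ 58., 107.]), np.float64(72.0)]
a 4849 [ 43. 347.] [ 433. -630.   22.] z [18. 22. 24.] [array([ 422., -635.]), array([301., 150.]), np.float64(0.0)]
a 354 [205. 314.] [ 462. -353.   21.] z [15. 19. 47.] [array([ 457., -352.]), array([54., 81.]), np.float64(39.0)]
a 452 [338. 339.] [ 596. -133.   21.] z [16. 20. 25.] [array([ 593., -134.]), array([51., 89.]), np.float64(74.0)]
a 675 [209. 382.] [ 607. -364.   22.] z [16. 22. 27.] [array([ 605., -364.]), array([60., 97.]), np.float64(58.0)]
mat [453.60056544 -97.17415179   4.79860494] ((449.8245544433594, -93.42512512207031), 77.36810302734375)
b 182 [421. 203.] [760. 151.  38.] z [16. 38. 58.] [array([764., 153.]), array([19., 64.]), np.float64(57.0)]
b 530 [236. 236.] [411. 323.  27.] z [13. 23. 54.] [array([416., 332.]), array([ 61., 203.]), np.float64(34.0)]
b 629 [316. 312.] [432.  53.  23.] z [16. 23. 29.] [array([435.,  55.]), array([ 67., 105.]), np.float64(71.0)]
b 490 [452. 335.] [ 587. -138.   20.] z [15. 21. 25.] [array([ 590., -137.]), array([56., 87.]), np.float64(73.0)]
b 765 [556. 422.] [ 598. -368.   22.] z [16. 22. 27.] [array([ 601., -367.]), array([58., 97.]), np.float64(55.0)]
b 673 [484. 474.] [ 452. -358.   23.] z [17. 20. 48.] [array([ 453., -355.]), array([55., 81.]), np.float64(38.0)]
b 1972 [647. 576.] [ 519. -604.   22.] z [19. 22. 24.] [array([ 528., -592.]), array([ 90., 186.]), np.float64(48.0)]
mat [ 446.31944652 -100.51386848    5.55964903] ((448.86102294921875, -95.56856536865234), 76.56208801269531)
```

View pics/top0.png

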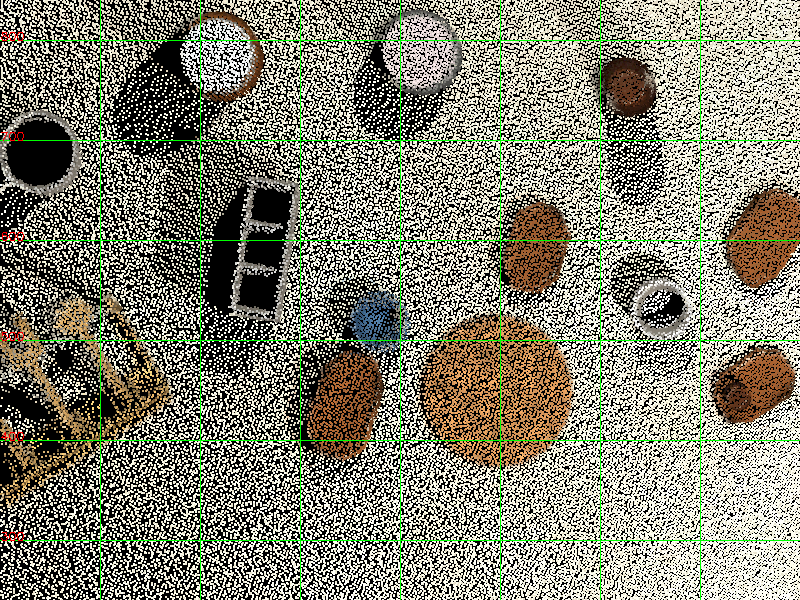

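The top view puts the mat at (449,-95). Large is at (435,57) beside the bowl, small at (591,-136), medium at (602,-366) and the stub at (455,-354). Next I fit the top slants, the holder and the rack.

```bash
cat > rests.py <<'E'
from h import *
def rests(ds=None,pr=True):
    ds=ds or [snap('scene'),snap('side')]; A=[]
    for d in ds:
        P=cloud(d); f=d['frame'].astype(int); m=(f[...,2]-f[...,0]>30)&(P[...,2]>12)&(P[...,2]<56)&(P[...,0]>250)&(P[...,0]<750)&(np.abs(P[...,1]+150)<330)
        A.append(P[m])
    A=np.concatenate(A); A=A[~((A[:,1]>150))]
    g=np.zeros((600,700),np.uint8); r=(A[:,0]-200).astype(int); c=(A[:,1]+500).astype(int); g[r,c]=1
    g=cv2.morphologyEx(cv2.dilate(g,np.ones((5,5))),cv2.MORPH_OPEN,np.ones((7,7)))
    k,L,S,_=cv2.connectedComponentsWithStats(g); out=[]
    for i in range(1,k):
        if S[i,4]<1200: continue
        q=A[L[r,c]==i]; t=q[q[:,2]<34]; 
        (cx,cy),(w,h),a=cv2.minAreaRect(t[:,:2].astype(np.float32)); 
        ang=a if w>h else a+90
        # robust plane fit of the top
        M=np.c_[t[:,:2]-[cx,cy],np.ones(len(t))]; w_=np.ones(len(t),bool)
        for _ in range(8):
            s=np.linalg.lstsq(M[w_],t[w_,2],rcond=None)[0]; w_=np.abs(t[:,2]-M@s)<3
        tilt=np.degrees(np.arctan(np.hypot(*s[:2]))); up=np.degrees(np.arctan2(s[1],s[0]))
        yaw=ang if np.cos(np.radians(ang-up))>0 else ang+180
        out.append((cx,cy,yaw,max(w,h),min(w,h),tilt,s[2])); 
        if pr: print('c(%.0f %.0f) yaw(thick) %.0f  L%.0f W%.0f tilt %.1f zc %.1f updir %.0f'%(cx,cy,(yaw+180)%360-180,max(w,h),min(w,h),tilt,s[2],up), 'maxz',round(np.percentile(q[:,2],98)))
    return out
E
python3 - <<'E'
import pickle
from rests import *
ds=[pickle.load(open(n+'0.pkl','rb')) for n in('scene','side')]
rests(ds)
P=np.concatenate([cloud(d).reshape(-1,3) for d in ds]); P=P[np.isfinite(P[:,0])]
q=P[(abs(P[:,2]-78)<5)&(P[:,0]>500)&(P[:,0]<680)&(P[:,1]>80)&(P[:,1]<200)]
print('holder',cv2.minAreaRect(q[:,:2].astype(np.float32)),len(q),q[:,2].mean())
# rack: trough front lip points z 15-27
q=P[(P[:,0]>300)&(P[:,0]<640)&(P[:,1]>200)&(P[:,1]<520)&(P[:,2]>15)&(P[:,2]<28)]
r=cv2.minAreaRect(q[:,:2].astype(np.float32)); print('lip',r,len(q))
cv2.imwrite('pics/crop.png',np.hstack([cv2.resize(ds[1]['frame'][80:180,110:250],(560,400),interpolation=cv2.INTER_CUBIC)]))
im=ds[1]['frame']; 
E
```

```text
c(435 55) yaw(thick) -19  L107 W67 tilt 6.8 zc 23.7 updir -18 maxz 31
c(455 -354) yaw(thick) -51  L83 W61 tilt 0.2 zc 19.5 updir 23 maxz 49
c(592 -137) yaw(thick) 164  L91 W57 tilt 6.0 zc 20.8 updir 161 maxz 26
c(603 -365) yaw(thick) 147  L99 W63 tilt 6.3 zc 22.5 updir 152 maxz 28
holder ((591.1764526367188, 136.33035278320312), (54.16865539550781, 140.16738891601562), 81.78437805175781) 389 75.95932183156744
lip ((441.45843505859375, 346.4974670410156), (116.76018524169922, 211.04501342773438), 32.50364685058594) 542
```

View pics/crop.png

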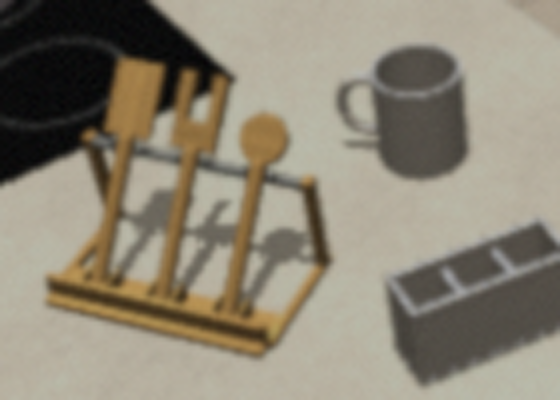

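The crop shows the spatula, fork and spoon in the lanes from left to right, with heads broad across the lanes. I start with the large rest.

```bash
cat > plan.py <<'E'
from h import *
import sys
def plan(wps,g,start=None):
    """wps: list of (x,y,z,yaw|None, maxstep mm); g gripper"""
    s=sense(); p=np.array(start[:3] if start else s['tool_pos']); yaw=start[3] if start else s['tcp_rot'][2]
    rows=[]
    for x,y,z,yw,st in wps:
        t=np.array([x,y,z],float); dy=0 if yw is None else (yw-yaw+180)%360-180
        n=max(1,int(np.ceil(max(np.linalg.norm(t-p)/st,abs(dy)/7))))
        for i in range(n):
            d=(t-p)/(n-i); a=np.radians(yaw); c,s_=np.cos(a),np.sin(a)
            r=np.round([(c*d[0]+s_*d[1])/300,(s_*d[0]-c*d[1])/300,-d[2]/300,-np.radians(dy/n)/2],3)+0.0
            p=p+np.array([c*r[0]+s_*r[1],s_*r[0]-c*r[1],-r[2]])*300; yaw-=np.degrees(r[3]*2)
            rows.append('%g %g %g %g %g'%(*r,g))
        rows.append('|')
    b=[]
    for r in rows:
        if r=='|': print('; '.join(b),' #wp'); b=[]; continue
        b.append(r)
        if len(b)==5: print('; '.join(b)); b=[]
    print('end',np.round(p,1),round(yaw,1))
E
python3 -c "
from plan import *
plan([(435,56,150,161,41),(435,56,40,161,38),(435,56,2,161,20)],-1)"
```

```text
-0.095 -0.094 0.021 -0.004 -1; -0.094 -0.095 0.021 -0.004 -1; -0.094 -0.095 0.021 -0.004 -1; -0.093 -0.096 0.02 -0.004 -1; -0.092 -0.097 0.021 -0.004 -1
-0.091 -0.097 0.02 -0.004 -1; -0.091 -0.098 0.021 -0.004 -1; -0.09 -0.099 0.02 -0.004 -1; -0.089 -0.1 0.021 -0.004 -1; -0.088 -0.1 0.02 -0.004 -1
-0.087 -0.101 0.021 -0.004 -1; -0.087 -0.102 0.02 -0.004 -1; -0.086 -0.103 0.021 -0.004 -1  #wp
0 0 0.122 0 -1; 0 0 0.122 0 -1; 0 0 0.122 0 -1  #wp
0 0 0.064 0 -1; 0 0 0.063 0 -1  #wp
end [435.  56.   2.] 161.1
```

Call:
apply_moves(series="-0.095 -0.094 0.021 -0.004 -1; -0.094 -0.095 0.021 -0.004 -1; -0.094 -0.095 0.021 -0.004 -1; -0.093 -0.096 0.02 -0.004 -1; -0.092 -0.097 0.021 -0.004 -1")

```text
time: 0.52
tool_pos: [322.3, 354.8, 199.2]
tcp_rot: [-180.0, -0.0, 157.5]
ft_force: [1.1, 0.1, 0.2]
finger_gap: 85.4
grip_force: 0.0
```

Call:
apply_moves(series="-0.091 -0.097 0.02 -0.004 -1; -0.091 -0.098 0.021 -0.004 -1; -0.09 -0.099 0.02 -0.004 -1; -0.089 -0.1 0.021 -0.004 -1; -0.088 -0.1 0.02 -0.004 -1")

```text
time: 0.93
tool_pos: [392.9, 167.3, 169.0]
tcp_rot: [-180.0, -0.0, 159.8]
ft_force: [0.9, 0.3, 0.0]
finger_gap: 85.4
grip_force: 0.0
```

Call:
apply_moves(series="-0.087 -0.101 0.021 -0.004 -1; -0.087 -0.102 0.02 -0.004 -1; -0.086 -0.103 0.021 -0.004 -1; 0 0 0 0 -1; 0 0 0 0 -1")

```text
time: 1.35
tool_pos: [435.1, 54.2, 150.1]
tcp_rot: [-180.0, -0.1, 160.8]
ft_force: [-0.0, 0.7, 0.5]
finger_gap: 85.7
grip_force: 0.0
```

```bash
python3 -c "
from h import *
s=sense();print(s['time'],s['tool_pos'],s['tcp_rot'])
import pickle
d=snap('wrist'); cv2.imwrite('pics/w1.png',d['frame'])
P=cloud(d); f=d['frame'].astype(int); m=(f[...,2]-f[...,0]>30)&(P[...,2]>12)&(P[...,2]<40)
t=P[m]; print(len(t), cv2.minAreaRect(t[:,:2].astype(np.float32)), np.array(d['tool_from_camera']).round(2).tolist())
"
```

```text
1.35 [435.07347265  54.20579038 150.06492714] [-1.79963302e+02 -9.05127806e-02  1.60816900e+02]
4358 ((456.83648681640625, 74.1629638671875), (151.84271240234375, 454.93609619140625), 21.075302124023438) [[-0.0, -0.95, -0.32, 82.66], [1.0, -0.0, -0.0, 0.12], [0.0, -0.32, 0.95, -142.73], [0.0, 0.0, 0.0, 1.0]]
```

View pics/w1.png

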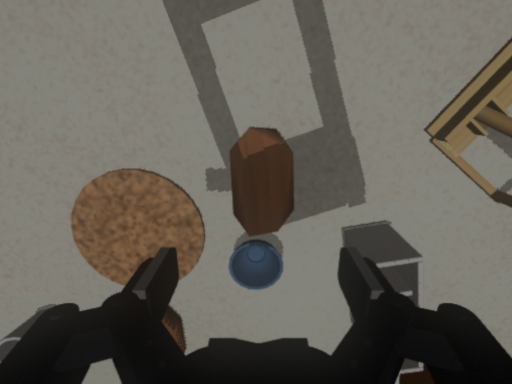

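The wrist view shows the slab upright in the image at (262,180), centred between the fingers, with the bowl at (256,263). I go down and grip.

Call:
apply_moves(series="0 0 0.122 0 -1; 0 0 0.122 0 -1; 0 0 0.122 0 -1; 0 0 0.064 0 -1; 0 0 0.06 0 -1", squeeze=40)

```text
time: 1.82
tool_pos: [433.2, 58.1, 1.6]
tcp_rot: [-180.0, -0.2, 161.2]
ft_force: [0.3, 0.2, -0.4]
finger_gap: 85.4
grip_force: 0.0
```

Call:
apply_moves(series="0 0 0 0 0.5; 0 0 0 0 0.5; 0 0 0 0 0.5; 0 0 0 0 0.5; 0 0 0 0 0.5")

```text
time: 2.23
tool_pos: [436.6, 56.7, 5.4]
tcp_rot: [179.9, 0.2, 161.1]
ft_force: [1.1, -0.0, -1.3]
finger_gap: 61.2
grip_force: 44.9
```

Call:
apply_moves(series="0 0 -0.03 0 0.5; 0 0 -0.05 0 0.5; 0 0 -0.07 0 0.5; 0 0 -0.07 0 0.5; 0 0 0 0 0.5")

```text
time: 2.65
tool_pos: [438.8, 56.4, 75.5]
tcp_rot: [179.8, 0.4, 161.1]
ft_force: [1.3, 0.4, -0.3]
finger_gap: 60.7
grip_force: 45.1
```

```bash
python3 -c "
from plan import *
from rests import *
s=sense();print(s['time'],s['tool_pos'],s['tcp_rot'],s['grip_force'],s['finger_gap'])
rests()
d=snap('wrist'); cv2.imwrite('pics/w2.png',d['frame'])
plan([(449,-95.5,80,161,38),(449,-95.5,12,161,25)],0.5)
"
```

```text
2.65 [438.79997772  56.40228628  75.4648637 ] [179.84495575   0.43786905 161.09330457] 45.09364664554596 60.66589841005689
c(455 -354) yaw(thick) 124  L83 W59 tilt 0.2 zc 19.4 updir 146 maxz 49
c(592 -136) yaw(thick) 165  L92 W57 tilt 5.8 zc 20.7 updir 164 maxz 26
c(603 -365) yaw(thick) 146  L99 W64 tilt 6.3 zc 22.5 updir 154 maxz 28
-0.041 -0.093 -0.006 0 0.5; -0.041 -0.093 -0.007 0 0.5; -0.041 -0.093 -0.006 0 0.5; -0.042 -0.093 -0.007 0 0.5; -0.041 -0.092 -0.006 0 0.5
  #wp
0 0 0.076 0 0.5; 0 0 0.075 0 0.5; 0 0 0.076 0 0.5  #wp
end [448.9 -95.4  11.9] 161.1
```

Call:
apply_moves(series="-0.041 -0.093 -0.006 0 0.5; -0.041 -0.093 -0.007 0 0.5; -0.041 -0.093 -0.006 0 0.5; -0.042 -0.093 -0.007 0 0.5; -0.041 -0.092 -0.006 0 0.5")

```text
time: 3.22
tool_pos: [447.5, -96.4, 78.3]
tcp_rot: [180.0, -0.1, 161.1]
ft_force: [0.5, -0.0, -1.0]
finger_gap: 61.4
grip_force: 45.0
```

Call:
apply_moves(series="0 0 0 0 0.5; 0 0 0.076 0 0.5; 0 0 0.07 0 0.5; 0 0 0.06 0 0.5; 0 0 0.01 0 0.5")

```text
time: 3.63
tool_pos: [444.8, -93.9, 10.2]
tcp_rot: [-180.0, -0.4, 161.1]
ft_force: [-1.7, 0.5, 1.2]
finger_gap: 60.9
grip_force: 45.3
```

Call:
apply_moves(series="0 0 0.005 0 0.5; 0 0 0 0 0.5")

```text
time: 3.8
tool_pos: [448.2, -95.0, 12.9]
tcp_rot: [180.0, -0.1, 161.1]
ft_force: [-0.2, -0.2, -0.6]
finger_gap: 61.0
grip_force: 45.0
```

Call:
apply_moves(series="0 0 0.006 0 0.5; 0 0 0.004 0 0.5; 0 0 0 0 0.5")

```text
time: 4.05
tool_pos: [449.3, -95.4, 10.9]
tcp_rot: [180.0, 0.1, 161.1]
ft_force: [-0.5, -0.5, -0.9]
finger_gap: 61.5
grip_force: 45.0
```

Call:
apply_moves(series="0 0 0 0 -1; 0 0 0 0 -1; 0 0 0 0 -1; 0 0 -0.05 0 -1; 0 0 -0.12 0 -1")

```text
time: 4.47
tool_pos: [444.6, -94.0, 57.2]
tcp_rot: [-180.0, -0.5, 161.1]
ft_force: [0.1, 0.2, -0.6]
finger_gap: 85.7
grip_force: 0.0
```

Call:
apply_moves(series="0 0 -0.13 0 -1; 0 0 -0.13 0 -1")

```text
time: 4.63
tool_pos: [447.8, -95.0, 140.2]
tcp_rot: [180.0, -0.1, 161.1]
ft_force: [1.3, 0.0, -0.2]
finger_gap: 85.3
grip_force: 0.0
```

```bash
python3 -c "
from plan import *
from rests import *
s=sense();print(s['time'],s['tool_pos'],s['tcp_rot'],s['grip_force'],s['finger_gap'])
rests()
plan([(603,-366,150,147,39),(603,-366,40,147,36),(603,-366,2,147,20)],-1)
"
```

```text
4.6333 [447.76675174 -95.00774376 140.24766984] [ 1.79999975e+02 -9.32914032e-02  1.61102162e+02] 0.0 85.3468355559576
c(450 -98) yaw(thick) -20  L111 W66 tilt 6.1 zc 29.8 updir -23 maxz 36
c(455 -354) yaw(thick) 122  L84 W60 tilt 0.2 zc 19.6 updir 122 maxz 49
c(592 -137) yaw(thick) 163  L91 W57 tilt 6.0 zc 20.8 updir 164 maxz 26
c(603 -365) yaw(thick) 146  L99 W63 tilt 6.2 zc 22.5 updir 150 maxz 28
-0.095 -0.086 -0.001 0.015 -1; -0.098 -0.083 -0.001 0.015 -1; -0.1 -0.08 -0.001 0.015 -1; -0.103 -0.077 -0.001 0.015 -1; -0.105 -0.074 -0.001 0.015 -1
-0.107 -0.071 -0.002 0.015 -1; -0.109 -0.067 -0.001 0.015 -1; -0.112 -0.064 -0.002 0.015 -1  #wp
0 0 0.092 0.001 -1; 0 0 0.092 0.001 -1; 0 0 0.091 0.001 -1; 0 0 0.092 0.001 -1  #wp
0 0 0.063 0 -1; 0 0 0.064 0 -1  #wp
end [ 603.1 -366.     1.9] 146.9
```

Call:
apply_moves(series="-0.095 -0.086 -0.001 0.015 -1; -0.098 -0.083 -0.001 0.015 -1; -0.1 -0.08 -0.001 0.015 -1; -0.103 -0.077 -0.001 0.015 -1; -0.105 -0.074 -0.001 0.015 -1")

```text
time: 5.15
tool_pos: [542.8, -265.2, 140.2]
tcp_rot: [180.0, 0.0, 152.4]
ft_force: [-0.3, 0.9, 0.9]
finger_gap: 85.2
grip_force: 0.0
```

Call:
apply_moves(series="-0.107 -0.071 -0.002 0.015 -1; -0.109 -0.067 -0.001 0.015 -1; -0.112 -0.064 -0.002 0.015 -1; 0 0 0.092 0 -1; 0 0 0.092 0 -1")

```text
time: 5.57
tool_pos: [600.9, -368.4, 88.3]
tcp_rot: [-180.0, 0.4, 147.2]
ft_force: [-0.2, 0.2, -0.3]
finger_gap: 85.4
grip_force: 0.0
```

Call:
apply_moves(series="0 0 0.092 0 -1; 0 0 0.092 0 -1; 0 0 0.064 0 -1; 0 0 0.06 0 -1; 0 0 0 0 -1")

```text
time: 5.98
tool_pos: [595.2, -362.2, -11.5]
tcp_rot: [180.0, -0.5, 147.3]
ft_force: [-1.0, 0.6, -1.2]
finger_gap: 85.3
grip_force: 0.0
```

Call:
apply_moves(series="0 0 0 0 0.5; 0 0 0 0 0.5; 0 0 0 0 0.5; 0 0 0 0 0.5; 0 0 0 0 0.5")

```text
time: 6.4
tool_pos: [599.7, -365.4, -3.2]
tcp_rot: [-180.0, 0.2, 147.4]
ft_force: [-0.2, 1.0, 4.1]
finger_gap: 57.3
grip_force: 45.7
```

Call:
apply_moves(series="0 0 -0.04 0 0.5; 0 0 -0.08 0 0.5; 0 0 -0.12 0 0.5; 0 0 -0.12 0 0.5; 0 0 0 0 0.5")

```text
time: 6.82
tool_pos: [602.7, -367.5, 113.8]
tcp_rot: [-180.0, 0.8, 147.4]
ft_force: [1.0, -1.7, 2.0]
finger_gap: 57.3
grip_force: 45.1
```

```bash
python3 -c "
from plan import *
from rests import *
s=sense();print(s['time'],s['tool_pos'],s['tcp_rot'],s['grip_force'],s['finger_gap'])
rests()
plan([(449,-97,113,161,38),(449,-97,40,161,25)],0.5)
"
```

```text
6.8167 [ 602.71897447 -367.50204284  113.83976924] [-179.958259      0.79503898  147.3584893 ] 45.076929330825806 57.282453740616624
c(450 -99) yaw(thick) -18  L111 W66 tilt 5.7 zc 29.8 updir -18 maxz 36
c(456 -354) yaw(thick) 121  L84 W60 tilt 1.0 zc 19.7 updir 57 maxz 49
c(591 -137) yaw(thick) 163  L91 W57 tilt 5.5 zc 20.8 updir 166 maxz 26
0.101 0.054 -0.002 -0.013 0.5; 0.099 0.056 -0.002 -0.013 0.5; 0.098 0.059 -0.002 -0.013 0.5; 0.096 0.061 -0.002 -0.013 0.5; 0.095 0.064 -0.002 -0.013 0.5
0.093 0.066 -0.003 -0.013 0.5; 0.091 0.069 -0.002 -0.013 0.5; 0.09 0.071 -0.003 -0.013 0.5; 0.088 0.073 -0.002 -0.013 0.5  #wp
0 0 0.081 -0.001 0.5; 0 0 0.081 -0.001 0.5; 0 0 0.081 -0.001 0.5  #wp
end [449.  -96.9  40. ] 161.1
```

Call:
apply_moves(series="0.101 0.054 -0.002 -0.013 0.5; 0.099 0.056 -0.002 -0.013 0.5; 0.098 0.059 -0.002 -0.013 0.5; 0.096 0.061 -0.002 -0.013 0.5; 0.095 0.064 -0.002 -0.013 0.5")

```text
time: 7.33
tool_pos: [512.3, -213.3, 103.6]
tcp_rot: [180.0, -0.2, 154.9]
ft_force: [1.4, 1.1, -0.0]
finger_gap: 57.1
grip_force: 44.9
```

Call:
apply_moves(series="0.093 0.066 -0.003 -0.013 0.5; 0.091 0.069 -0.002 -0.013 0.5; 0.09 0.071 -0.003 -0.013 0.5; 0.088 0.073 -0.002 -0.013 0.5; 0 0 0 0 0.5")

```text
time: 7.75
tool_pos: [442.5, -90.8, 105.9]
tcp_rot: [179.9, -0.4, 161.0]
ft_force: [-0.6, -0.7, -2.1]
finger_gap: 57.2
grip_force: 44.9
```

Call:
apply_moves(series="0 0 0.06 0 0.5; 0 0 0.08 0 0.5; 0 0 0.06 0 0.5; 0 0 0.03 0 0.5; 0 0 0 0 0.5", squeeze=25)

```text
time: 8.17
tool_pos: [444.4, -94.8, 36.4]
tcp_rot: [-180.0, -0.4, 160.8]
ft_force: [-0.0, 0.1, -2.0]
finger_gap: 57.2
grip_force: 45.0
```

Call:
apply_moves(series="0 0 0 0 0.5; 0 0 0 0 0.5; 0 0 0 0 0.5")

```text
time: 8.42
tool_pos: [448.3, -96.1, 40.9]
tcp_rot: [180.0, 0.1, 160.8]
ft_force: [-0.1, -0.6, -0.4]
finger_gap: 57.1
grip_force: 45.0
```

Call:
apply_moves(series="0 0 0.01 0 0.5; 0 0 0.01 0 0.5; 0 0 0.005 0 0.5; 0 0 0 0 0.5", squeeze=25)

```text
time: 8.75
tool_pos: [448.1, -96.0, 32.8]
tcp_rot: [180.0, 0.1, 160.8]
ft_force: [-2.0, 0.2, 5.6]
finger_gap: 57.3
grip_force: 45.9
```

Call:
apply_moves(series="0 0 0.008 0 0.5; 0 0 0.005 0 0.5; 0 0 0 0 0.5")

```text
time: 9.0
tool_pos: [448.0, -95.8, 29.2]
tcp_rot: [180.0, 0.1, 160.8]
ft_force: [-2.9, 0.3, 7.8]
finger_gap: 56.8
grip_force: 46.7
```

Call:
apply_moves(series="0 0 0 0 -1; 0 0 0 0 -1; 0 0 0 0 -1; 0 0 -0.04 0 -1; 0 0 -0.12 0 -1")

```text
time: 9.42
tool_pos: [442.8, -94.2, 71.4]
tcp_rot: [-180.0, -0.6, 160.8]
ft_force: [-0.4, -0.3, -1.1]
finger_gap: 85.4
grip_force: 0.0
```

Call:
apply_moves(series="0 0 -0.12 0 -1; 0 0 -0.12 0 -1; 0 0 0 0 -1")

```text
time: 9.67
tool_pos: [451.5, -97.1, 156.1]
tcp_rot: [180.0, 0.7, 160.8]
ft_force: [1.1, -0.5, 1.4]
finger_gap: 85.2
grip_force: 0.0
```

```bash
python3 -c "
from plan import *
from rests import *
s=sense();print(s['time'],s['tool_pos'],s['tcp_rot'],s['grip_force'],s['finger_gap'])
r=rests()
r=[q for q in r if q[0]>540][0]
plan([(r[0]+1,r[1],120,r[2],38),(r[0]+1,r[1],5,r[2],30)],-1)
"
```

```text
9.6667 [451.45646593 -97.08617458 156.13128658] [179.99136958   0.66516096 160.76066001] 0.0 85.19433668421279
c(450 -98) yaw(thick) 160  L111 W66 tilt 3.2 zc 25.3 updir 108 maxz 55
c(455 -353) yaw(thick) 124  L84 W59 tilt 0.2 zc 19.6 updir 136 maxz 49
c(591 -137) yaw(thick) 164  L91 W57 tilt 5.6 zc 20.9 updir 167 maxz 26
-0.099 0.006 0.02 -0.005 -1; -0.1 0.005 0.02 -0.005 -1; -0.1 0.004 0.02 -0.005 -1; -0.099 0.002 0.02 -0.005 -1; -0.1 0.002 0.021 -0.005 -1
  #wp
0 0 0.096 0 -1; 0 0 0.096 0 -1; 0 0 0.096 0 -1; 0 0 0.095 0 -1  #wp
end [ 592.5 -137.2    5. ] 163.6
```

Call:
apply_moves(series="-0.099 0.005 0.02 -0.005 -1; -0.1 0.005 0.02 -0.005 -1; -0.1 0.004 0.02 -0.005 -1; -0.099 0.002 0.02 -0.005 -1; -0.1 0.002 0.02 -0.005 -1")

```text
time: 10.18
tool_pos: [590.9, -136.9, 115.2]
tcp_rot: [180.0, -0.2, 163.6]
ft_force: [-0.1, -0.2, 0.9]
finger_gap: 85.4
grip_force: 0.0
```

Call:
apply_moves(series="0 0 0.096 0 -1; 0 0 0.096 0 -1; 0 0 0.1 0 -1; 0 0 0.07 0 -1; 0 0 0.03 0 -1")

```text
time: 10.6
tool_pos: [586.3, -135.5, -6.0]
tcp_rot: [180.0, -0.5, 163.6]
ft_force: [-0.9, 0.2, -0.2]
finger_gap: 85.2
grip_force: 0.0
```

Call:
apply_moves(series="0 0 0 0 -1; 0 0 0 0 -1; 0 0 0 0 -1")

```text
time: 10.85
tool_pos: [592.0, -137.3, 2.1]
tcp_rot: [-180.0, 0.1, 163.6]
ft_force: [-0.2, 0.3, 1.0]
finger_gap: 85.2
grip_force: 0.0
```

```bash
python3 -c "
from plan import *
from rests import *
s=sense();print(s['time'],s['tool_pos'],s['tcp_rot'])
P=np.concatenate([cloud(snap(n)).reshape(-1,3) for n in('scene','side')])
q=P[(P[:,2]>42)&(P[:,2]<70)&(abs(P[:,0]-449)<75)&(abs(P[:,1]+97)<75)]
print(len(q),cv2.minAreaRect(q[:,:2].astype(np.float32)),np.percentile(q[:,2],[5,50,95]))
"
```

```text
10.85 [ 592.02075774 -137.30735802    2.09251757] [-1.79997049e+02  1.22568614e-01  1.63627360e+02]
736 ((447.7333068847656, -98.79671478271484), (61.97447967529297, 96.71159362792969), 70.79606628417969) [45.96006614 52.9585006  55.31578156]
```

Call:
apply_moves(series="0 0 0 0 0.5; 0 0 0 0 0.5; 0 0 0 0 0.5; 0 0 0 0 0.5; 0 0 0 0 0.5")

```text
time: 11.37
tool_pos: [591.7, -137.1, 1.7]
tcp_rot: [180.0, 0.1, 163.6]
ft_force: [-0.7, 0.8, 5.8]
finger_gap: 53.2
grip_force: 27.3
```

Call:
apply_moves(series="0 0 -0.04 0 0.5; 0 0 -0.1 0 0.5; 0 0 -0.13 0 0.5; 0 0 -0.08 0 0.5; 0 0 0 0 0.5")

```text
time: 11.78
tool_pos: [595.1, -138.3, 113.7]
tcp_rot: [-180.0, 0.6, 163.6]
ft_force: [1.3, -0.9, -0.9]
finger_gap: 53.3
grip_force: 26.9
```

```bash
python3 -c "
from plan import *
s=sense();print(s['time'],s['tool_pos'],s['tcp_rot'],s['finger_gap'])
plan([(449,-96,110,161,35),(449,-96,62,161,25)],0.5)
"
```

```text
11.7833 [ 595.07268652 -138.27978797  113.74289537] [-179.97995374    0.63242492  163.62932605] 53.257111818368365
0.101 0 0.002 0.005 0.5; 0.101 -0.002 0.003 0.005 0.5; 0.102 -0.002 0.002 0.005 0.5; 0.101 -0.004 0.003 0.005 0.5; 0.102 -0.004 0.002 0.005 0.5
  #wp
0 0 0.08 -0.001 0.5; 0 0 0.08 -0.001 0.5  #wp
end [448.9 -95.9  62.1] 161.0
```

Call:
apply_moves(series="0.099 0 0.002 0.005 0.5; 0.099 -0.002 0.003 0.005 0.5; 0.1 -0.002 0.002 0.005 0.5; 0.1 -0.004 0.003 0.005 0.5; 0.1 -0.004 0.002 0.005 0.5")

```text
time: 12.2
tool_pos: [445.6, -94.9, 101.5]
tcp_rot: [-180.0, -0.1, 160.7]
ft_force: [-0.2, -0.9, 0.5]
finger_gap: 53.5
grip_force: 26.8
```

Call:
apply_moves(series="0 0 0 0 0.5; 0 0 0.07 0 0.5; 0 0 0.05 0 0.5; 0 0 0.02 0 0.5; 0 0 0 0 0.5")

```text
time: 12.62
tool_pos: [445.9, -95.0, 58.4]
tcp_rot: [-180.0, -0.2, 160.8]
ft_force: [-0.4, 0.8, -0.6]
finger_gap: 53.6
grip_force: 26.8
```

Call:
apply_moves(series="0 0 0 0 0.5; 0 0 0 0 0.5; 0 0 0 0 0.5")

```text
time: 12.87
tool_pos: [448.2, -95.7, 61.0]
tcp_rot: [-180.0, 0.1, 160.8]
ft_force: [0.3, 0.3, -1.6]
finger_gap: 53.5
grip_force: 26.8
```

Call:
apply_moves(series="0 0 0.006 0 0.5; 0 0 0.006 0 0.5; 0 0 0.005 0 0.5; 0 0 0 0 0.5")

```text
time: 13.2
tool_pos: [447.8, -95.6, 55.8]
tcp_rot: [-180.0, 0.0, 160.8]
ft_force: [-5.2, 1.5, 9.4]
finger_gap: 53.8
grip_force: 27.9
```

Call:
apply_moves(series="0 0 0 0 -1; 0 0 0 0 -1; 0 0 0 0 -1; 0 0 -0.04 0 -1; 0 0 -0.12 0 -1")

```text
time: 13.62
tool_pos: [443.1, -94.0, 98.0]
tcp_rot: [-180.0, -0.6, 160.8]
ft_force: [1.1, -0.2, -0.6]
finger_gap: 85.3
grip_force: 0.0
```

Call:
apply_moves(series="0 0 -0.12 0 -1; 0 0 -0.06 0 -1; 0 0 0 0 -1")

```text
time: 13.87
tool_pos: [450.5, -96.4, 162.3]
tcp_rot: [180.0, 0.5, 160.8]
ft_force: [0.1, -1.4, -0.0]
finger_gap: 85.3
grip_force: 0.0
```

```bash
python3 -c "
from plan import *
from rests import *
s=sense();print(s['time'],s['tool_pos'],s['tcp_rot'],s['finger_gap'])
r=rests()
r=[q for q in r if q[1]<-300][0]
P=np.concatenate([cloud(snap(n)).reshape(-1,3) for n in('scene','side')])
q=P[(P[:,2]>66)&(P[:,2]<100)&(abs(P[:,0]-449)<75)&(abs(P[:,1]+97)<75)]
print(len(q),cv2.minAreaRect(q[:,:2].astype(np.float32)),np.percentile(q[:,2],[5,50,95]))
plan([(455,-354,155,126,38),(455,-354,40,126,30),(455,-354,2,126,20)],-1)
"
```

```text
13.8667 [450.45396684 -96.41951232 162.30505544] [179.99410046   0.49632628 160.76387914] 85.32521791469355
c(449 -105) yaw(thick) 179  L109 W65 tilt 2.1 zc 24.0 updir 136 maxz 55
c(455 -353) yaw(thick) 127  L83 W60 tilt 0.4 zc 19.7 updir 76 maxz 49
1004 ((448.1028747558594, -98.28521728515625), (58.111751556396484, 90.93207550048828), 72.0489273071289) [68.95170967 74.62418587 78.87884898]
-0.044 -0.115 0 0.043 -1; -0.054 -0.111 0 0.043 -1; -0.064 -0.106 0 0.043 -1; -0.072 -0.1 0 0.043 -1; -0.081 -0.093 0 0.043 -1
-0.088 -0.086 0.001 0.043 -1; -0.096 -0.078 0 0.043 -1  #wp
0 0 0.096 0.001 -1; 0 0 0.096 0.001 -1; 0 0 0.096 0.001 -1; 0 0 0.096 0.001 -1  #wp
0 0 0.063 -0.001 -1; 0 0 0.063 -0.001 -1  #wp
end [ 455.1 -354.1    2.1] 126.0
```

Call:
apply_moves(series="-0.044 -0.115 0 0.043 -1; -0.054 -0.111 0 0.043 -1; -0.064 -0.106 0 0.043 -1; -0.072 -0.1 0 0.043 -1; -0.081 -0.093 0 0.043 -1")

```text
time: 14.48
tool_pos: [452.2, -281.3, 154.7]
tcp_rot: [-180.0, -0.2, 135.9]
ft_force: [0.5, 0.1, -0.1]
finger_gap: 85.6
grip_force: 0.0
```

Call:
apply_moves(series="-0.088 -0.086 0 0.043 -1; -0.096 -0.078 0 0.043 -1; 0 0 0 0 -1; 0 0 0 0 -1")

```text
time: 14.82
tool_pos: [454.4, -355.2, 154.1]
tcp_rot: [-180.0, -0.2, 126.1]
ft_force: [-0.3, 0.1, -0.3]
finger_gap: 85.5
grip_force: 0.0
```

```bash
python3 -c "
from plan import *
s=sense();print(s['time'],s['tool_pos'],s['tcp_rot'],s['finger_gap'])
d=snap('wrist'); P=cloud(d); f=d['frame'].astype(int); m=(f[...,2]-f[...,0]>25)&(P[...,2]>14)&(P[...,2]<24)&(abs(P[...,0]-455)<80)&(abs(P[...,1]+354)<80)
t=P[m]; print(len(t),cv2.minAreaRect(t[:,:2].astype(np.float32)))
cv2.imwrite('pics/w3.png',d['frame'])
"
```

```text
14.8167 [ 454.42472842 -355.22895767  154.11537907] [-179.95235243   -0.24230554  126.11187521] 85.51939060825357
331 ((468.3628845214844, -350.11370849609375), (25.4500675201416, 78.05208587646484), 20.685802459716797)
```

View pics/w3.png

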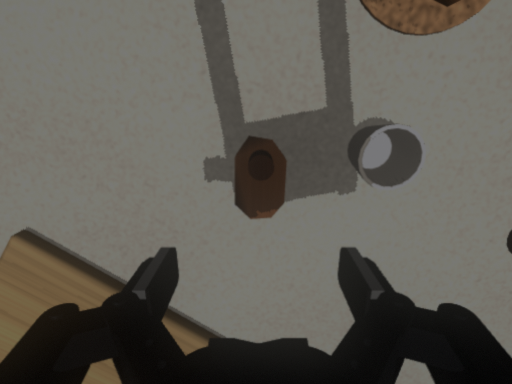

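The wrist view shows the stub rest centred at (261,177) and aligned, with the cup well clear at (390,155).

Call:
apply_moves(series="0 0 0.096 0 -1; 0 0 0.11 0 -1; 0 0 0.12 0 -1; 0 0 0.1 0 -1; 0 0 0.07 0 -1")

```text
time: 15.28
tool_pos: [454.1, -350.7, 3.9]
tcp_rot: [-180.0, -0.3, 126.4]
ft_force: [0.1, 0.6, 0.0]
finger_gap: 85.3
grip_force: 0.0
```

Call:
apply_moves(series="0 0 0 0 -1; 0 0 0.008 0 -1; 0 0 0 0 0.6; 0 0 0 0 0.6; 0 0 0 0 0.6")

```text
time: 15.7
tool_pos: [457.3, -355.3, 8.0]
tcp_rot: [180.0, 0.2, 126.3]
ft_force: [2.7, 3.5, 14.7]
finger_gap: 51.8
grip_force: 13.3
```

Call:
apply_moves(series="0 0 0 0 0.6; 0 0 0 0 0.6; 0 0 -0.03 0 0.6; 0 0 -0.1 0 0.6; 0 0 -0.13 0 0.6")

```text
time: 16.12
tool_pos: [453.6, -352.3, 81.7]
tcp_rot: [-179.9, -0.4, 126.3]
ft_force: [0.9, -1.6, -1.5]
finger_gap: 51.1
grip_force: 26.9
```

Call:
apply_moves(series="0 0 -0.13 0 0.6; 0 0 -0.05 0 0.6; 0 0 0 0 0.6; 0 0 0 0 0.6")

```text
time: 16.45
tool_pos: [456.8, -355.2, 140.0]
tcp_rot: [180.0, 0.2, 126.3]
ft_force: [0.0, 0.2, -1.5]
finger_gap: 51.6
grip_force: 26.9
```

```bash
python3 -c "
from plan import *
s=sense();print(s['time'],s['tool_pos'],s['tcp_rot'],s['finger_gap'])
plan([(449,-97,140,161,38),(449,-97,92,161,25)],0.6)
"
```

```text
16.45 [ 456.7756728  -355.24227425  140.02097008] [179.95890644   0.22612244 126.2658042 ] 51.57528198325874
0.101 0.07 0 -0.043 0.6; 0.095 0.078 0 -0.043 0.6; 0.088 0.086 0 -0.043 0.6; 0.08 0.093 0 -0.043 0.6; 0.072 0.1 0 -0.043 0.6
0.063 0.106 0 -0.043 0.6; 0.054 0.111 0 -0.043 0.6  #wp
0 0 0.08 -0.001 0.6; 0 0 0.08 -0.001 0.6  #wp
end [449.  -96.9  92. ] 161.0
```

Call:
apply_moves(series="0.101 0.07 0 -0.043 0.6; 0.095 0.078 0 -0.043 0.6; 0.088 0.086 0 -0.043 0.6; 0.08 0.093 0 -0.043 0.6; 0.072 0.1 0 -0.043 0.6")

```text
time: 16.87
tool_pos: [448.6, -167.9, 135.5]
tcp_rot: [-180.0, -0.2, 151.1]
ft_force: [0.9, -0.0, -0.8]
finger_gap: 51.2
grip_force: 27.0
```

Call:
apply_moves(series="0.063 0.106 0 -0.043 0.6; 0.054 0.111 0 -0.043 0.6; 0 0 0 0 0.6; 0 0 0.07 0 0.6; 0 0 0.06 0 0.6")

```text
time: 17.28
tool_pos: [447.9, -95.2, 97.5]
tcp_rot: [-180.0, 0.0, 160.9]
ft_force: [0.9, -0.2, -1.9]
finger_gap: 51.3
grip_force: 26.9
```

Call:
apply_moves(series="0 0 0.02 0 0.6; 0 0 0 0 0.6; 0 0 0 0 0.6; 0 0 0 0 0.6")

```text
time: 17.62
tool_pos: [448.5, -96.4, 93.3]
tcp_rot: [-180.0, 0.0, 160.7]
ft_force: [0.2, -0.0, -0.6]
finger_gap: 51.2
grip_force: 27.0
```

Call:
apply_moves(series="0 0 0.01 0 0.6; 0 0 0.01 0 0.6; 0 0 0.006 0 0.6; 0 0 0 0 0.6")

```text
time: 17.95
tool_pos: [449.0, -96.2, 85.5]
tcp_rot: [180.0, 0.1, 160.8]
ft_force: [2.2, 0.4, 4.2]
finger_gap: 51.2
grip_force: 26.8
```

Call:
apply_moves(series="0 0 0.006 0 0.6; 0 0 0.006 0 0.6; 0 0 0 0 0.6")

```text
time: 18.2
tool_pos: [450.4, -96.6, 83.6]
tcp_rot: [180.0, 0.3, 160.8]
ft_force: [0.9, 1.0, 12.4]
finger_gap: 51.2
grip_force: 28.1
```

Call:
apply_moves(series="0 0 0 0 -1; 0 0 0 0 -1; 0 0 0 0 -1; 0 0 -0.04 0 -1; 0 0 -0.12 0 -1")

```text
time: 18.62
tool_pos: [443.7, -94.6, 123.8]
tcp_rot: [-180.0, -0.7, 160.8]
ft_force: [0.3, 0.6, -0.9]
finger_gap: 85.1
grip_force: 0.0
```

Call:
apply_moves(series="0 0 -0.13 0 -1; 0 0 -0.13 0 -1; 0 0 -0.13 0 -1; 0 0 0 0 -1")

```text
time: 18.95
tool_pos: [451.4, -97.2, 255.0]
tcp_rot: [180.0, 0.7, 160.8]
ft_force: [-0.5, 0.4, 1.0]
finger_gap: 85.8
grip_force: 0.0
```

```bash
python3 - <<'E'
from plan import *
from scipy.optimize import minimize
s=sense();print(s['time'],s['tool_pos'],s['tcp_rot'],s['finger_gap'])
ds=[snap(n) for n in('scene','side')]
P=np.concatenate([cloud(d).reshape(-1,3) for d in ds]); C=np.concatenate([d['frame'].reshape(-1,3) for d in ds]).astype(int)
q=P[(P[:,2]>85)&(P[:,2]<140)&(abs(P[:,0]-449)<75)&(abs(P[:,1]+97)<75)]
print(len(q),cv2.minAreaRect(q[:,:2].astype(np.float32)),np.percentile(q[:,2],[5,50,95]))
cv2.imwrite('pics/stack.png',np.vstack([cv2.resize(ds[0]['frame'][130:250,140:310],(510,300)),cv2.resize(ds[1]['frame'][180:280,180:350],(510,300))]))
# rack: trough/handle points. handles: wood, 30<z<85
k=(P[:,0]>300)&(P[:,0]<650)&(P[:,1]>200)&(P[:,1]<520)&(C[:,2]-C[:,0]>30)
q=P[k]; h=q[q[:,2]>100]; 
hm=(h-h.mean(0)); 
print('heads',len(h),h.min(0),h.max(0))
km=cv2.kmeans(h.astype(np.float32),3,None,(3,50,.1),5,cv2.KMEANS_PP_CENTERS); 
for c in km[2]: print(np.round(c))
# crossbar: fit via steel? use line of 3 lanes from handle pts 40<z<80
h=q[(q[:,2]>35)&(q[:,2]<80)]; np.save('hand.npy',h)
best=None
for th in range(0,90,1):
    a=np.radians(th); # rack x dir = (cos,sin); coordinate across = -sin x+cos y ; check plane height vs along: z=along-a0
    al=h[:,0]*np.cos(a)+h[:,1]*np.sin(a); ac=-h[:,0]*np.sin(a)+h[:,1]*np.cos(a)
    hist,_=np.histogram(ac,bins=np.arange(ac.min(),ac.max()+4,4)); sc=(hist**2).sum()
    if best is None or sc>best[0]: best=(sc,th,ac,al)
sc,th,ac,al=best; print('rack yaw',th); hist,e=np.histogram(ac,bins=np.arange(ac.min(),ac.max()+5,5)); print(list(zip(np.round(e).astype(int).tolist(),hist.tolist()))); print('z-al median',np.median(h[:,2]-al))
E
```

```text
18.95 [451.402233   -97.18244736 254.95533529] [179.99962112   0.68826549 160.76232943] 85.77020261839291
1034 ((445.1666564941406, -97.26522827148438), (55.563499450683594, 88.60377502441406), 70.3398666381836) [ 88.50709654  95.01567019 125.28136446]
heads 900 [435.52043014 306.97663226 100.04229925] [541.54191284 462.12608044 147.06313659]
[465. 431. 124.]
[524. 326. 117.]
[496. 381. 123.]
rack yaw 31
[(-34, 17), (-29, 14), (-24, 0), (-19, 0), (-14, 0), (-9, 0), (-4, 1), (1, 42), (6, 63), (11, 34), (16, 3), (21, 0), (26, 0), (31, 0), (36, 0), (41, 0), (46, 0), (51, 0), (56, 0), (61, 24), (66, 83), (71, 30), (76, 3), (81, 0), (86, 0), (91, 0), (96, 0), (101, 0), (106, 0), (111, 0), (116, 0), (121, 40), (126, 71), (131, 24), (136, 3), (141, 0), (146, 0), (151, 0), (156, 0), (161, 0), (166, 23), (171, 6)]
z-al median -497.97098922434293
```

View pics/stack.png

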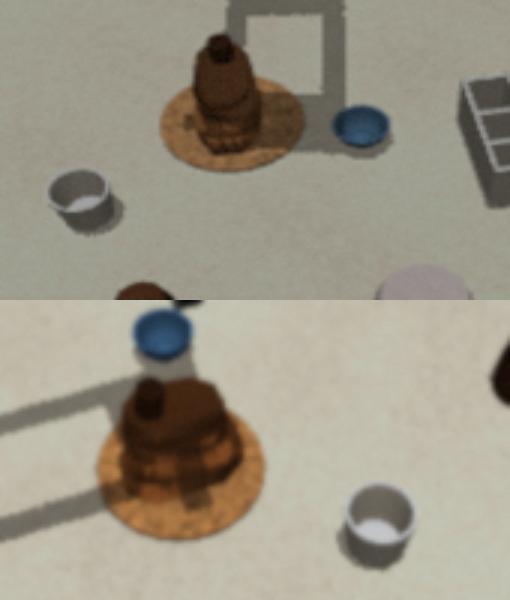

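The stack stands well: stub on top, centred within about 4 mm at scene crop (220,90) and side crop (170,430). Next are the utensils, with the rack at yaw 31. I hover above the spoon first.

```bash
python3 -c "
from plan import *
plan([(530,330,205,-149,40)],-0.1)
"
```

```text
0.019 0.13 0.013 -0.04 -0.1; 0.009 0.131 0.013 -0.04 -0.1; -0.001 0.132 0.013 -0.04 -0.1; -0.012 0.131 0.013 -0.04 -0.1; -0.022 0.13 0.013 -0.04 -0.1
-0.033 0.127 0.013 -0.04 -0.1; -0.043 0.124 0.013 -0.04 -0.1; -0.053 0.121 0.013 -0.04 -0.1; -0.062 0.116 0.013 -0.04 -0.1; -0.071 0.11 0.013 -0.04 -0.1
-0.08 0.105 0.014 -0.04 -0.1  #wp
end [530.1 330.1 204.9] 211.2
```

Call:
apply_moves(series="0.019 0.13 0.013 -0.04 -0.1; 0.009 0.131 0.013 -0.04 -0.1; 0 0.132 0.013 -0.04 -0.1; -0.012 0.131 0.013 -0.04 -0.1; -0.022 0.13 0.013 -0.04 -0.1")

```text
time: 19.47
tool_pos: [483.1, 99.6, 224.1]
tcp_rot: [-180.0, -0.2, -176.1]
ft_force: [1.1, 0.4, 0.4]
finger_gap: 47.2
grip_force: 0.0
```

Call:
apply_moves(series="-0.033 0.127 0.013 -0.04 -0.1; -0.043 0.124 0.013 -0.04 -0.1; -0.053 0.121 0.013 -0.04 -0.1; -0.062 0.116 0.013 -0.04 -0.1; -0.071 0.11 0.013 -0.04 -0.1")

```text
time: 19.88
tool_pos: [520.0, 293.1, 204.1]
tcp_rot: [180.0, -0.2, -153.2]
ft_force: [1.0, -1.6, 1.3]
finger_gap: 47.0
grip_force: 0.0
```

Call:
apply_moves(series="-0.08 0.105 0.014 -0.04 -0.1; 0 0 0 0 -0.1; 0 0 0 0 -0.1; 0 0 0 0 -0.1")

```text
time: 20.22
tool_pos: [527.6, 329.9, 200.5]
tcp_rot: [-180.0, -0.2, -148.8]
ft_force: [0.2, 0.2, 0.7]
finger_gap: 47.2
grip_force: 0.0
```

```bash
python3 - <<'E'
from plan import *
s=sense();print(s['time'],s['tool_pos'],s['tcp_rot'],s['finger_gap'])
Ti=np.linalg.inv(T()); d=snap('wrist'); cv2.imwrite('pics/w4.png',d['frame'])
P=cloud(d); f=d['frame'].astype(int); m=(f[...,2]-f[...,0]>30)&(P[...,2]>60)&(P[...,2]<150)&(P[...,1]>200)
q=P[m]; t=q@Ti[:3,:3].T+Ti[:3,3]   # tool coords
print(len(q))
for z0 in range(60,150,10):
    k=(q[:,2]>=z0)&(q[:,2]<z0+10)
    if k.sum()<5: continue
    y=np.sort(t[k,1]); br=np.where(np.diff(y)>8)[0]; segs=np.split(y,br+1); print(z0,'tx %.0f'%np.median(t[k,0]),[(round(g[0],1),round(g[-1],1),len(g)) for g in segs])
E
```

```text
20.2167 [527.59404487 329.90483742 200.490125  ] [-179.99104426   -0.24799877 -148.81791822] 47.18990867454521
8756
60 tx 62 [(np.float64(-3.3), np.float64(8.4), 141), (np.float64(55.9), np.float64(67.6), 143), (np.float64(115.9), np.float64(127.3), 143)]
70 tx 52 [(np.float64(-3.2), np.float64(8.3), 154), (np.float64(56.0), np.float64(68.0), 149), (np.float64(116.4), np.float64(129.1), 162)]
80 tx 42 [(np.float64(-34.0), np.float64(-34.0), 1), (np.float64(-3.1), np.float64(9.0), 167), (np.float64(56.5), np.float64(68.4), 159), (np.float64(116.5), np.float64(127.6), 177), (np.float64(164.3), np.float64(164.3), 1)]
90 tx 30 [(np.float64(-223.1), np.float64(-216.0), 14), (np.float64(-40.3), np.float64(-32.9), 88), (np.float64(-2.1), np.float64(8.8), 170), (np.float64(56.5), np.float64(68.5), 172), (np.float64(116.8), np.float64(128.3), 184), (np.float64(158.7), np.float64(168.0), 118)]
100 tx 18 [(np.float64(-232.1), np.float64(-215.5), 458), (np.float64(-8.9), np.float64(17.1), 270), (np.float64(43.3), np.float64(81.1), 449), (np.float64(102.4), np.float64(142.7), 513)]
110 tx 9 [(np.float64(-227.1), np.float64(-220.4), 35), (np.float64(-14.8), np.float64(22.7), 573), (np.float64(43.8), np.float64(82.3), 506), (np.float64(102.5), np.float64(143.4), 715)]
120 tx 0 [(np.float64(-14.6), np.float64(22.5), 460), (np.float64(45.1), np.float64(59.4), 76), (np.float64(67.8), np.float64(82.7), 82), (np.float64(102.2), np.float64(143.8), 789)]
130 tx -9 [(np.float64(-3.5), np.float64(10.5), 43), (np.float64(46.3), np.float64(50.5), 40), (np.float64(74.8), np.float64(82.3), 41), (np.float64(103.1), np.float64(144.4), 857)]
140 tx -18 [(np.float64(45.9), np.float64(50.4), 13), (np.float64(76.7), np.float64(78.2), 8), (np.float64(103.6), np.float64(144.9), 685)]
```

View pics/w4.png

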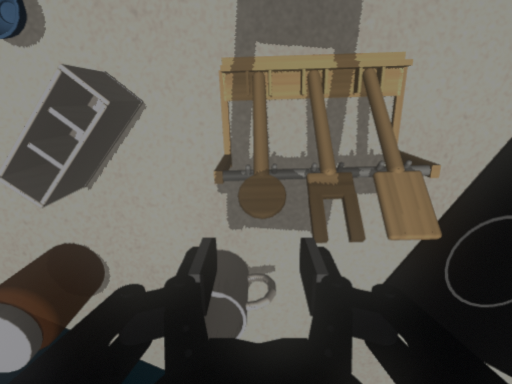

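The wrist view shows the spoon at (262,195), the fork at (335,205) and the spatula at (405,205). The spatula has more room (20 mm to the fork), so I take it first.

Call:
apply_moves(series="-0.008 0.104 0 -0.01 -0.18; -0.008 0.104 0 0 -0.18; -0.008 0.104 0 0 -0.18; -0.008 0.103 0 0 -0.18; 0 0 0 0 -0.18", squeeze=20)

```text
time: 20.68
tool_pos: [468.3, 444.1, 203.5]
tcp_rot: [179.9, 0.0, -147.6]
ft_force: [0.4, -0.1, -0.3]
finger_gap: 50.3
grip_force: 0.0
```

Call:
apply_moves(series="0 0 0.04 0 -0.18; 0 0 0 0 -0.18; 0 0 0 0 -0.18")

```text
time: 20.93
tool_pos: [471.0, 439.0, 189.5]
tcp_rot: [-180.0, -0.2, -147.8]
ft_force: [0.5, -0.1, -0.1]
finger_gap: 50.0
grip_force: 0.0
```

```bash
cat > ut.py <<'E'
from plan import *
def look(y0=-60,y1=60):
    s=sense();print(s['time'],s['tool_pos'].round(1),s['tcp_rot'].round(1),s['finger_gap'])
    Ti=np.linalg.inv(T()); d=snap('wrist')
    P=cloud(d); f=d['frame'].astype(int); m=(f[...,2]-f[...,0]>30)&(P[...,2]>60)&(P[...,2]<152)
    q=P[m]; t=q@Ti[:3,:3].T+Ti[:3,3]; k=abs(t[:,1]-(y0+y1)/2)<(y1-y0)/2; q=q[k];t=t[k]
    for z0 in range(70,150,10):
        k=(q[:,2]>=z0)&(q[:,2]<z0+10)
        if k.sum()<5: continue
        y=np.sort(t[k,1]); br=np.where(np.diff(y)>6)[0]; segs=np.split(y,br+1); print(z0,'tx %.0f'%np.median(t[k,0]),[(float(round(g[0],1)),float(round(g[-1],1))) for g in segs if len(g)>3])
    return d
E
python3 -c "
from ut import *
look(-90,40)"
```

```text
20.9333 [471.  439.  189.5] [-180.    -0.2 -147.8] 50.01019819168037
70 tx 62 [(-64.2, -52.4), (-4.8, 7.0)]
80 tx 52 [(-64.2, -52.2), (-4.6, 7.7)]
90 tx 41 [(-64.4, -52.0), (-4.5, 7.5), (37.2, 39.9)]
100 tx 28 [(-77.8, -39.5), (-19.1, 21.5)]
110 tx 19 [(-78.3, -39.2), (-19.0, 21.0)]
120 tx 9 [(-78.9, -67.4), (-52.5, -38.7), (-18.5, 21.2)]
130 tx -1 [(-78.6, -67.2), (-48.6, -38.5), (-18.4, 21.3)]
140 tx -9 [(-78.5, -66.9), (-48.6, -38.6), (-18.1, 21.5)]
```

Call:
apply_moves(series="0 0.008 0.03 0 -0.14; 0 0 0.06 0 -0.14; 0 0 0.07 0 -0.14; 0 0 0.06 0 -0.14; 0 0 0.04 0 -0.14")

```text
time: 21.4
tool_pos: [469.1, 441.9, 110.4]
tcp_rot: [-180.0, -0.1, -147.7]
ft_force: [-0.4, -0.3, 0.5]
finger_gap: 48.7
grip_force: 0.0
```

Call:
apply_moves(series="0 0 0.018 0 -0.14; 0 0 0 0 -0.14; 0 0 0 0 0.3; 0 0 0 0 0.3; 0 0 0 0 0.3")

```text
time: 21.82
tool_pos: [470.4, 443.8, 109.3]
tcp_rot: [180.0, 0.1, -147.7]
ft_force: [0.6, 0.0, 0.1]
finger_gap: 41.9
grip_force: 23.6
```

Call:
apply_moves(series="0 0 0 0 0.3; 0 0 0 0 0.3")

```text
time: 21.98
tool_pos: [470.0, 443.6, 108.6]
tcp_rot: [180.0, 0.1, -147.7]
ft_force: [-0.7, -0.7, -0.1]
finger_gap: 42.2
grip_force: 23.6
```

Call:
apply_moves(series="0 0 -0.03 0 0.3; 0 0 -0.06 0 0.3; 0 0 -0.08 0 0.3; 0 0 -0.1 0 0.3; 0 0 -0.1 0 0.3")

```text
time: 22.4
tool_pos: [469.1, 442.9, 220.0]
tcp_rot: [-180.0, -0.1, -147.7]
ft_force: [1.5, 0.8, -0.5]
finger_gap: 41.7
grip_force: 23.6
```

Call:
apply_moves(series="0 0 -0.08 0 0.3; 0 0 -0.05 0 0.3; 0 0 0 0 0.3; 0 0 0 0 0.3")

```text
time: 22.73
tool_pos: [470.1, 443.6, 259.3]
tcp_rot: [180.0, 0.2, -147.7]
ft_force: [0.7, 0.2, -0.9]
finger_gap: 41.6
grip_force: 23.6
```

```bash
cat >> ut.py <<'E'
def held(names=('scene','side'),save=None):
    """fit line of held utensil handle below the TCP: returns in tool frame"""
    s=sense(); M=T(); Ti=np.linalg.inv(M); A=[]
    for n in names:
        d=snap(n); P=cloud(d); f=d['frame'].astype(int)
        if save: cv2.imwrite(f'pics/{save}_{n}.png',d['frame'])
        m=(f[...,2]-f[...,0]>30)&np.isfinite(P[...,0])
        q=P[m]; t=(q@Ti[:3,:3].T+Ti[:3,3]); k=(np.abs(t[:,1])<14)&(np.abs(t[:,0])<170)&(t[:,2]<170)&(t[:,2]>-12)&(q[:,2]>35); A.append(t[k]); 
        if k.sum()>20:
            a=t[k]; o=np.median(a,0); u,S,V=np.linalg.svd(a-o,full_matrices=False); v=V[0]*np.sign(V[0][2]); pr=(a-o)@v
            print(n,k.sum(),'tilt %.1f'%np.degrees(np.arctan2(v[0],v[2])),'side %.1f'%np.degrees(np.arctan2(v[1],v[2])),'end(tool)',np.round(o+v*np.percentile(pr,99.5),1),'x at z=-18:',round(o[0]+v[0]/v[2]*(-18-o[2]),1), 'rms',S[2]/np.sqrt(len(a)))
    print('t',s['time'],s['tool_pos'].round(1),s['tcp_rot'].round(1),s['finger_gap'],s['ft_force'].round(1))
E
python3 -c "
from ut import *
held(save='h1')"
```

```text
scene 118 tilt 44.6 side -2.5 end(tool) [116.4  -9.7  91.4] x at z=-18: 8.6 rms 1.7760828506107025
side 278 tilt 45.4 side -4.9 end(tool) [124.8 -12.2  94.7] x at z=-18: 10.4 rms 2.5236484041384024
t 22.7333 [470.1 443.6 259.3] [ 180.     0.2 -147.7] 41.64258806291978 [ 0.7  0.2 -0.9]
```

The spatula is held firmly at 45°, with its foot about (118,-8,95) in the tool frame. I carry it to above the near cell, leaning along the holder's length.

```bash
python3 -c "
from plan import *
plan([(656,132,275,172,40),(656,132,205,172,35)],0.3)
"
```

```text
0.003 -0.121 -0.006 0.035 0.3; -0.006 -0.121 -0.006 0.035 0.3; -0.014 -0.12 -0.006 0.035 0.3; -0.023 -0.119 -0.006 0.035 0.3; -0.031 -0.117 -0.007 0.035 0.3
-0.039 -0.114 -0.006 0.035 0.3; -0.047 -0.111 -0.007 0.035 0.3; -0.054 -0.108 -0.006 0.035 0.3; -0.062 -0.104 -0.007 0.035 0.3; -0.068 -0.1 -0.006 0.035 0.3
  #wp
0 0 0.117 0.001 0.3; 0 0 0.116 0.001 0.3  #wp
end [655.9 131.9 205. ] -188.0
```

Call:
apply_moves(series="0.003 -0.121 -0.03 0.035 0.3; -0.006 -0.121 -0.02 0.035 0.3; -0.014 -0.12 0 0.035 0.3; -0.023 -0.119 0 0.035 0.3; -0.031 -0.117 0 0.035 0.3")

```text
time: 23.25
tool_pos: [563.1, 286.0, 270.4]
tcp_rot: [-180.0, -0.2, -167.9]
ft_force: [0.6, 0.4, 0.3]
finger_gap: 41.9
grip_force: 23.6
```

Call:
apply_moves(series="-0.039 -0.114 0 0.035 0.3; -0.047 -0.111 0 0.035 0.3; -0.054 -0.108 0 0.035 0.3; -0.062 -0.104 0 0.035 0.3; -0.068 -0.1 0 0.035 0.3")

```text
time: 23.67
tool_pos: [656.2, 130.5, 270.0]
tcp_rot: [-179.9, -0.2, 172.0]
ft_force: [0.3, 0.4, -1.2]
finger_gap: 41.7
grip_force: 23.6
```

Call:
apply_moves(series="0 0 0.08 0 0.3; 0 0 0.1 0 0.3; 0 0 0.05 0 0.3; 0 0 0 0 0.3; 0 0 0 0 0.3")

```text
time: 24.08
tool_pos: [654.7, 132.1, 200.7]
tcp_rot: [-179.9, -0.3, 172.2]
ft_force: [-0.6, -0.1, 1.1]
finger_gap: 41.4
grip_force: 23.6
```

```bash
python3 -c "
from ut import *
held(save='h2')
import cv2
a=cv2.imread('pics/h2_scene.png')[100:240,230:400];b=cv2.imread('pics/h2_side.png')[60:220,160:330]
cv2.imwrite('pics/h2.png',np.hstack([cv2.resize(a,(400,329)),cv2.resize(b,(400,329*1))]))
# tool z axis etc: world foot
"
```

```text
side 255 tilt 44.7 side -4.7 end(tool) [119.5 -12.9  92.1] x at z=-18: 10.6 rms 2.7347863090825557
t 24.0833 [654.7 132.1 200.7] [-179.9   -0.3  172.2] 41.40749088111663 [-0.6 -0.1  1.1]
```

View pics/h2.png

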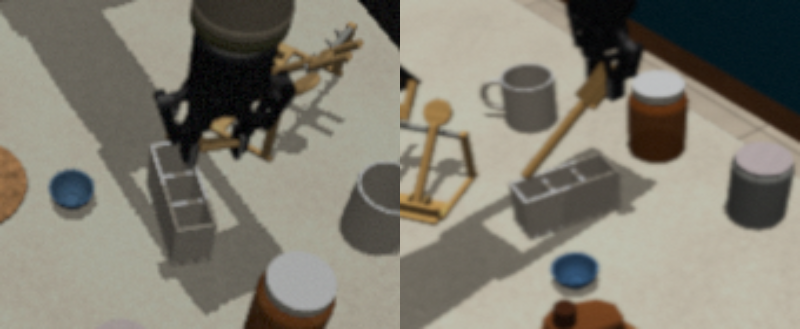

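The foot is at side crop (527,178), over the near end cell: estimated 12 mm toward the robot from its centre, 30 mm above the rim. I lower it in.

Call:
apply_moves(series="-0.003 0 0.03 0 0.3; 0 0 0.04 0 0.3; 0 0 0.04 0 0.3; 0 0 0.02 0 0.3; 0 0 0 0 0.3")

```text
time: 24.6
tool_pos: [655.6, 132.0, 161.3]
tcp_rot: [-179.9, -0.3, 172.2]
ft_force: [-1.5, -0.4, -1.1]
finger_gap: 41.7
grip_force: 23.6
```

Call:
apply_moves(series="0 0 0 0 0.3; 0 0 0 0 0.3")

```text
time: 24.77
tool_pos: [657.5, 132.2, 164.9]
tcp_rot: [180.0, 0.0, 172.2]
ft_force: [-0.2, -0.2, -0.3]
finger_gap: 42.0
grip_force: 23.6
```

```bash
python3 -c "
from ut import *
held(('side',),save='h3')
b=cv2.imread('pics/h3_side.png')[60:220,160:330]
cv2.imwrite('pics/h3.png',cv2.resize(b,(510,480),interpolation=cv2.INTER_CUBIC))
"
```

```text
side 250 tilt 45.0 side -5.2 end(tool) [121.5 -13.8  93.7] x at z=-18: 9.6 rms 2.603432715607121
t 24.7667 [657.5 132.2 164.9] [180.    0.  172.2] 41.96409076334774 [-0.2 -0.2 -0.3]
```

View pics/h3.png

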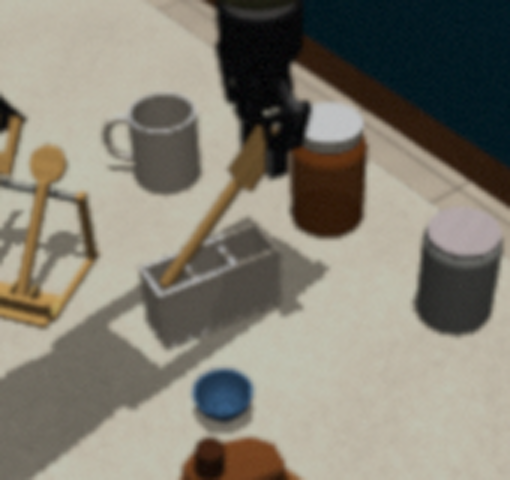

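The foot (168,283) is just inside the near cell. I centre it 5 mm sideways, lower a little, and then swing the grip over the foot in an arc, with the cell wall turning the handle upright.

Call:
apply_moves(series="0 0.017 0.01 0 0.3; 0 0 0.01 0 0.3; 0 0 0 0 0.3; 0.037 0 -0.03 0 0.3; 0.04 0 -0.028 0 0.3")

```text
time: 25.23
tool_pos: [635.0, 140.2, 175.4]
tcp_rot: [-180.0, -0.0, 172.2]
ft_force: [1.1, 0.8, -1.2]
finger_gap: 41.6
grip_force: 22.7
```

```bash
python3 -c "
from ut import *
held(('side',))"
```

```text
side 239 tilt 37.2 side -2.4 end(tool) [100.7  -8.6 104.9] x at z=-18: 7.3 rms 2.7604592792998037
t 25.2333 [635.  140.2 175.4] [-180.    -0.   172.2] 41.63403533263448 [ 1.1  0.8 -1.2]
```

It pivots as planned: tilt 45→37° with little force. I continue the arc.

Call:
apply_moves(series="0.042 0 -0.024 0 0.3; 0.044 0 -0.02 0 0.3; 0.045 0 -0.016 0 0.3; 0.045 0 -0.01 0 0.3; 0 0 0 0 0.3")

```text
time: 25.7
tool_pos: [582.5, 148.0, 198.5]
tcp_rot: [180.0, 0.1, 172.3]
ft_force: [0.7, -0.0, 0.7]
finger_gap: 41.6
grip_force: 23.8
```

```bash
python3 -c "
from ut import *
held(('side',))"
```

```text
side 169 tilt 16.9 side -2.7 end(tool) [ 47.8 -10.1 128.2] x at z=-18: 3.5 rms 2.236249518822019
t 25.7 [582.5 148.  198.5] [1.800e+02 1.000e-01 1.723e+02] 41.613000408413434 [ 0.7 -0.   0.7]
```

Call:
apply_moves(series="0.045 0 0 0 0.3; 0 0 0.03 0 0.3; 0 0 0.05 0 0.3; 0 0 0.045 0 0.3; 0 0 0.02 0 0.3")

```text
time: 26.17
tool_pos: [568.9, 148.9, 150.3]
tcp_rot: [-179.9, -0.2, 172.2]
ft_force: [5.6, -1.4, 25.0]
finger_gap: 41.7
grip_force: 26.7
```

Call:
apply_moves(series="0 0 0.015 0 0.3; 0 0 0 0 0.3")

```text
time: 26.33
tool_pos: [571.0, 148.9, 149.7]
tcp_rot: [-180.0, 0.1, 172.2]
ft_force: [1.8, -0.2, 7.6]
finger_gap: 41.7
grip_force: 24.5
```

```bash
python3 -c "
from ut import *
held(('side',))"
```

```text
side 89 tilt 12.6 side -5.6 end(tool) [ 26.5 -12.6  88.1] x at z=-18: 2.8 rms 1.6804483159891794
t 26.3333 [571.  148.9 149.7] [-1.800e+02  1.000e-01  1.722e+02] 41.68139230352573 [ 1.8 -0.2  7.6]
```

Call:
apply_moves(series="0 0 0 0 -0.6; 0 0 0 0 -0.6; 0 0 0 0 -0.6; 0 0 -0.06 0 -0.6; 0 0 -0.1 0 -0.6")

```text
time: 26.8
tool_pos: [566.5, 148.9, 192.5]
tcp_rot: [-179.8, -0.5, 172.2]
ft_force: [0.7, 0.7, -0.9]
finger_gap: 68.4
grip_force: 0.0
```

Call:
apply_moves(series="0 0 -0.12 0 -0.2; 0 0 -0.1 0 -0.2; 0 0 0 0 -0.2; 0 0 0 0 -0.2")

```text
time: 27.13
tool_pos: [570.8, 149.7, 265.7]
tcp_rot: [179.9, 0.3, 172.2]
ft_force: [-0.2, 0.0, -0.4]
finger_gap: 51.3
grip_force: 0.0
```

```bash
python3 - <<'E'
from ut import *
d=snap('side'); P=cloud(d); f=d['frame'].astype(int)
cv2.imwrite('pics/h4.png',cv2.resize(d['frame'][60:220,160:330],(510,480),interpolation=cv2.INTER_CUBIC))
m=(f[...,2]-f[...,0]>30)&(abs(P[...,0]-560)<70)&(abs(P[...,1]-140)<60)&(P[...,2]>82)
q=P[m]; 
for z in range(80,210,20):
    k=abs(q[:,2]-z-10)<10
    if k.sum()>3: print(z+10,q[k].mean(0).round(0),k.sum())
s=sense();print(s['time'],s['tool_pos'],s['tcp_rot'])
# fork centre in spoon-hover tool frame: (tx,ty)=(0,62.5) from pose (527.6,329.9) yaw -148.8
a=np.radians(-148.8); X=np.array([np.cos(a),np.sin(a)]);Y=np.array([np.sin(a),-np.cos(a)])
t=np.array([527.6,329.9])-18*X+64.5*Y; print(t)
plan([(t[0],t[1],255,-147.7,39),(t[0],t[1],195,-147.7,35)],-0.2)
E
```

```text
90 [567. 144.  92.] 21
110 [575. 144. 111.] 21
130 [584. 143. 133.] 41
150 [592. 141. 151.] 59
170 [602. 141. 172.] 70
190 [607. 141. 182.] 11
27.1833 [569.74823025 149.4261649  263.37972257] [1.79980882e+02 5.12126931e-02 1.72221388e+02]
[509.58381458 394.39548095]
0.044 0.112 0.004 -0.05 -0.2; 0.033 0.116 0.004 -0.05 -0.2; 0.021 0.118 0.004 -0.05 -0.2; 0.009 0.12 0.004 -0.05 -0.2; -0.003 0.12 0.004 -0.05 -0.2
-0.014 0.119 0.004 -0.05 -0.2; -0.027 0.117 0.004 -0.05 -0.2  #wp
0 0 0.1 0 -0.2; 0 0 0.1 0 -0.2  #wp
end [509.7 394.5 195. ] 212.3
```

View pics/h4.png

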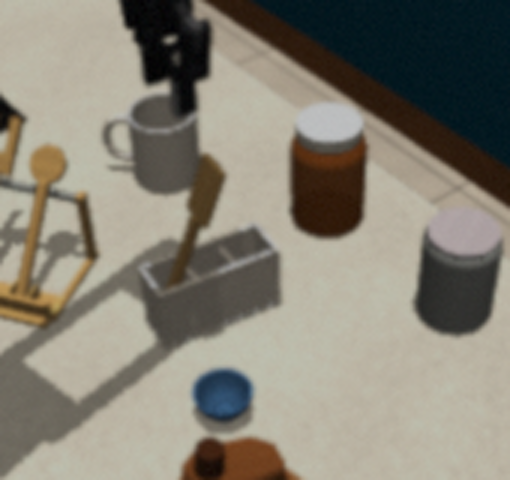

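The spatula stands in the near cell, its head at (207,185), leaning about 22° over the next cell. I push its head back toward the robot with shut fingers to free that cell.

Call:
apply_moves(series="-0.105 0 0 0 1; -0.105 0 0 0 1; 0 0 0.1 0 1; 0 0 0.12 0 1; 0 0 0.11 0 1")

```text
time: 27.6
tool_pos: [631.3, 140.5, 160.3]
tcp_rot: [-180.0, -0.2, 172.2]
ft_force: [-0.7, -0.3, -0.4]
finger_gap: -0.3
grip_force: 0.0
```

Call:
apply_moves(series="0 0 0 0 1; 0.067 0 0 0 1; 0.067 0 0 0 1; 0.067 0 0 0 1; 0.067 0 0 0 1")

```text
time: 28.02
tool_pos: [551.1, 151.7, 164.5]
tcp_rot: [-180.0, -0.0, 172.2]
ft_force: [0.8, -0.5, 0.6]
finger_gap: 0.3
grip_force: 0.2
```

Call:
apply_moves(series="0.067 0 0 0 1; 0 0 0 0 1; 0 0 -0.1 0 1; 0 0 -0.13 0 -0.2; 0 0 -0.13 0 -0.2")

```text
time: 28.43
tool_pos: [531.3, 154.2, 272.9]
tcp_rot: [-179.9, -0.2, 172.2]
ft_force: [1.6, 0.3, -0.0]
finger_gap: 23.3
grip_force: 0.0
```

```bash
python3 - <<'E'
from ut import *
d=snap('side'); P=cloud(d); f=d['frame'].astype(int)
m=(f[...,2]-f[...,0]>30)&(abs(P[...,0]-540)<90)&(abs(P[...,1]-140)<60)&(P[...,2]>82)
q=P[m]; 
for z in range(80,210,20):
    k=abs(q[:,2]-z-10)<10
    if k.sum()>3: print(z+10,q[k].mean(0).round(0),k.sum())
plan([(509.6,394.4,255,-147.7,39),(509.6,394.4,195,-147.7,35)],-0.2)
E
```

```text
90 [532. 149.  91.] 12
110 [526. 150. 110.] 8
130 [516. 139. 133.] 8
150 [510. 140. 150.] 11
170 [503. 147. 170.] 16
190 [501. 157. 185.] 30
0.027 0.111 0.014 -0.05 -0.2; 0.016 0.114 0.014 -0.05 -0.2; 0.005 0.115 0.014 -0.05 -0.2; -0.007 0.114 0.013 -0.05 -0.2; -0.018 0.113 0.014 -0.05 -0.2
-0.029 0.111 0.013 -0.05 -0.2; -0.04 0.108 0.014 -0.05 -0.2  #wp
0 0 0.1 0 -0.2; 0 0 0.1 0 -0.2  #wp
end [509.5 394.4 194.9] 212.3
```

Call:
apply_moves(series="0.027 0.111 0.014 -0.05 -0.2; 0.016 0.114 0.014 -0.05 -0.2; 0.005 0.115 0.014 -0.05 -0.2; -0.007 0.114 0.013 -0.05 -0.2; -0.018 0.113 0.014 -0.05 -0.2")

```text
time: 28.9
tool_pos: [514.4, 326.9, 251.9]
tcp_rot: [180.0, 0.0, -158.9]
ft_force: [0.8, 0.5, 0.1]
finger_gap: 51.5
grip_force: 0.0
```

Call:
apply_moves(series="-0.029 0.111 0.013 -0.05 -0.2; -0.04 0.108 0.014 -0.05 -0.2; 0 0 0.1 0 -0.2; 0 0 0.08 0 -0.2; 0 0 0.02 0 -0.2")

```text
time: 29.32
tool_pos: [504.8, 393.5, 178.4]
tcp_rot: [-180.0, -0.4, -147.6]
ft_force: [-1.6, -0.8, -0.7]
finger_gap: 51.1
grip_force: 0.0
```

Call:
apply_moves(series="0 0 0 0 -0.2; 0 0 0 0 -0.2; 0 0 0 0 -0.2")

```text
time: 29.57
tool_pos: [508.1, 394.1, 185.7]
tcp_rot: [180.0, 0.2, -147.7]
ft_force: [0.0, 0.4, 0.3]
finger_gap: 51.1
grip_force: 0.0
```

```bash
python3 -c "
from ut import *
look(-90,40)"
```

```text
29.5667 [508.1 394.1 185.7] [ 180.     0.2 -147.7] 51.13479758067569
70 tx 70 [(-66.4, -54.9), (-7.1, 4.2)]
80 tx 60 [(-66.2, -54.7), (-7.1, 4.9)]
90 tx 49 [(-66.3, -54.8), (-6.9, 4.8)]
100 tx 36 [(-76.7, -45.6), (-20.4, 18.4)]
110 tx 27 [(-80.6, -41.3), (-20.5, 18.1)]
120 tx 17 [(-79.9, -41.9), (-20.3, -10.2), (5.3, 18.1)]
130 tx 10 [(-67.8, -53.5), (-18.8, -10.6), (9.6, 17.8)]
```

Call:
apply_moves(series="0.01 0 0.03 0 -0.2; 0 0 0.07 0 -0.2; 0 0 0.07 0 -0.2; 0 0 0.05 0 -0.2; 0 0 0.025 0 -0.2")

```text
time: 30.03
tool_pos: [503.3, 391.4, 107.4]
tcp_rot: [-180.0, -0.2, -147.7]
ft_force: [-0.4, -0.4, 0.2]
finger_gap: 51.0
grip_force: 0.0
```

Call:
apply_moves(series="0 0 0 0 -0.2; 0 0 0 0 -0.2; 0 0 0 0 0.3; 0 0 0 0 0.3; 0 0 0 0 0.3")

```text
time: 30.45
tool_pos: [505.2, 392.9, 111.5]
tcp_rot: [-180.0, 0.2, -147.7]
ft_force: [0.8, 0.6, 1.8]
finger_gap: 39.6
grip_force: 22.8
```

Call:
apply_moves(series="0 0 0 0 0.3; 0 0 0 0 0.3; 0 0 -0.03 0 0.3; 0 0 -0.06 0 0.3; 0 0 -0.08 0 0.3")

```text
time: 30.87
tool_pos: [502.6, 391.3, 159.0]
tcp_rot: [-180.0, -0.3, -147.7]
ft_force: [-0.5, 1.4, 0.1]
finger_gap: 39.7
grip_force: 20.5
```

Call:
apply_moves(series="0 0 -0.1 0 0.3; 0 0 -0.12 0 0.3; 0 0 -0.1 0 0.3; 0 0 -0.05 0 0.3; 0 0 0 0 0.3")

```text
time: 31.28
tool_pos: [505.9, 393.4, 278.1]
tcp_rot: [180.0, 0.5, -147.7]
ft_force: [0.2, 0.8, 1.4]
finger_gap: 39.4
grip_force: 20.5
```

```bash
python3 -c "
from ut import *
held()"
```

```text
scene 124 tilt 43.7 side -0.8 end(tool) [118.8  -5.9  99.4] x at z=-18: 6.6 rms 1.8329874361014973
side 299 tilt 44.7 side -3.1 end(tool) [125.7  -8.2 101.8] x at z=-18: 7.2 rms 2.6224133815090744
t 31.2833 [505.9 393.4 278.1] [ 180.     0.5 -147.7] 39.39007476903805 [0.2 0.8 1.4]
```

```bash
python3 -c "
from plan import *
plan([(702,127,278,172.2,40),(702,127,212,172.2,35)],0.3)
"
```

```text
-0.009 -0.122 -0.002 0.039 0.3; -0.019 -0.121 -0.002 0.039 0.3; -0.028 -0.119 -0.002 0.039 0.3; -0.037 -0.117 -0.002 0.039 0.3; -0.047 -0.114 -0.002 0.039 0.3
-0.055 -0.109 -0.002 0.039 0.3; -0.063 -0.105 -0.002 0.039 0.3; -0.072 -0.1 -0.003 0.039 0.3; -0.079 -0.093 -0.002 0.039 0.3  #wp
0 0 0.11 0 0.3; 0 0 0.11 0 0.3  #wp
end [702.  127.1 211.9] -187.9
```

Call:
apply_moves(series="-0.009 -0.122 -0.002 0.039 0.3; -0.019 -0.121 0 0.039 0.3; -0.028 -0.119 0 0.039 0.3; -0.037 -0.117 0 0.039 0.3; -0.047 -0.114 0 0.039 0.3")

```text
time: 31.8
tool_pos: [613.6, 243.1, 269.3]
tcp_rot: [-180.0, -0.3, -170.2]
ft_force: [1.4, -0.2, 0.4]
finger_gap: 39.3
grip_force: 20.6
```

Call:
apply_moves(series="-0.055 -0.109 0 0.039 0.3; -0.063 -0.105 0 0.039 0.3; -0.072 -0.1 0 0.039 0.3; -0.079 -0.093 0 0.039 0.3; 0 0 0 0 0.3")

```text
time: 32.22
tool_pos: [703.5, 120.0, 267.8]
tcp_rot: [-179.8, -0.3, 171.5]
ft_force: [0.3, 0.1, -0.6]
finger_gap: 39.9
grip_force: 20.6
```

Call:
apply_moves(series="0 0 0.08 0 0.3; 0 0 0.08 0 0.3; 0 0 0.05 0 0.3; 0 0 0 0 0.3; 0 0 0 0 0.3")

```text
time: 32.63
tool_pos: [700.0, 126.9, 205.8]
tcp_rot: [-179.9, -0.4, 172.1]
ft_force: [0.2, -0.6, -0.8]
finger_gap: 39.5
grip_force: 20.6
```

```bash
cat >> ut.py <<'E'
H=np.array([591.2,136.3]); D=np.array([.99,-.142]); N=np.array([.142,.99])
def foot(fx,fy,fz):
    M=T(); p=M[:3,:3]@[fx,fy,fz]+M[:3,3]; r=p[:2]-H; print('foot holder x %.1f y %.1f z %.1f'%(r@D,r@N,p[2]))
E
python3 -c "
from ut import *
held(); foot(121,-4,105)"
```

```text
scene 40 tilt 42.2 side -0.1 end(tool) [160.2   2.5 146. ] x at z=-18: 11.7 rms 4.060584576848324
side 298 tilt 45.7 side -0.8 end(tool) [164.6  -6.  139. ] x at z=-18: 3.9 rms 4.281491425178008
t 32.6333 [700.  126.9 205.8] [-179.9   -0.4  172.1] 39.51179879008127 [ 0.2 -0.6 -0.8]
foot holder x -9.9 y 2.2 z 104.9
```

Call:
apply_moves(series="0 0 0.03 0 0.3; 0 0 0.04 0 0.3; 0 0 0.04 0 0.3; 0 0 0.025 0 0.3; 0 0 0 0 0.3")

```text
time: 33.15
tool_pos: [700.1, 126.9, 164.9]
tcp_rot: [-179.9, -0.3, 172.1]
ft_force: [-0.6, 0.2, -0.8]
finger_gap: 39.8
grip_force: 20.6
```

Call:
apply_moves(series="0 0 0 0 0.3; 0 0 0.01 0 0.3; 0 0 0 0 0.3; 0.037 0 -0.03 0 0.3; 0.04 0 -0.028 0 0.3")

```text
time: 33.57
tool_pos: [679.5, 129.8, 183.5]
tcp_rot: [-180.0, 0.1, 172.1]
ft_force: [2.2, -1.1, 0.2]
finger_gap: 39.5
grip_force: 21.0
```

```bash
python3 -c "
from ut import *
held(('side',))"
```

```text
side 302 tilt 52.4 side -1.9 end(tool) [143.   -6.9 112.9] x at z=-18: -27.2 rms 5.805154500899019
t 33.5667 [679.5 129.8 183.5] [-1.800e+02  1.000e-01  1.721e+02] 39.472991873992754 [ 2.2 -1.1  0.2]
```

```bash
sed -i 's/^def held(names/XMIN=-1000\ndef held(names/; s/&(q\[:,2\]>35); A.append/\&(q[:,2]>35)\&((q[:,:2]-H)@D>XMIN); A.append/' ut.py; python3 -c "
import ut
from ut import *
ut.XMIN=-25
held(('side','scene'),save='f1')
b=cv2.imread('pics/f1_side.png')[60:220,160:330]
cv2.imwrite('pics/f1.png',cv2.resize(b,(510,480),interpolation=cv2.INTER_CUBIC))
"
```

```text
side 248 tilt 38.0 side -3.4 end(tool) [106.2 -10.  110.1] x at z=-18: 6.3 rms 2.7241108052513834
t 33.6167 [678.8 130.7 186.4] [180.    0.2 172.1] 39.60778534447407 [2.7 1.1 1.3]
```

View pics/f1.png

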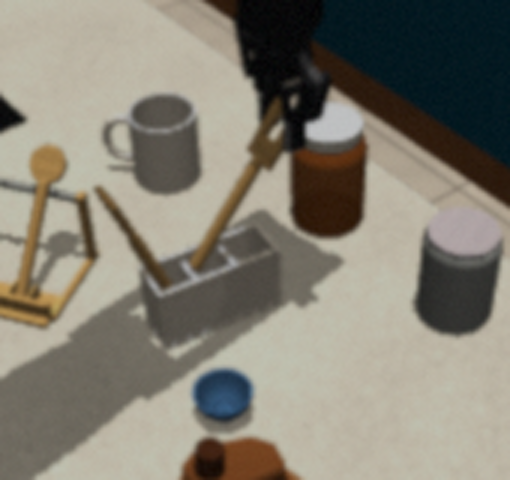

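The fork's foot is in the middle cell (197,265) and turning, now at 38°; the spatula leans back out of the way (105,190). I continue the arc and lower it.

Call:
apply_moves(series="0.043 0 -0.025 0 0.3; 0.045 0 -0.021 0 0.3; 0.046 0 -0.016 0 0.3; 0.046 0 -0.01 0 0.3; 0.046 0 -0.005 0 0.3")

```text
time: 34.13
tool_pos: [615.5, 139.2, 210.8]
tcp_rot: [179.9, 0.6, 172.1]
ft_force: [6.5, -2.0, 16.3]
finger_gap: 39.9
grip_force: 25.1
```

Call:
apply_moves(series="0 0 0 0 0.3; 0 0 0.03 0 0.3; 0 0 0.05 0 0.3; 0 0 0.045 0 0.3; 0 0 0.02 0 0.3")

```text
time: 34.55
tool_pos: [618.1, 139.5, 168.6]
tcp_rot: [179.8, 0.8, 172.1]
ft_force: [8.3, -1.7, 20.9]
finger_gap: 39.7
grip_force: 17.5
```

Call:
apply_moves(series="0 0 0.01 0 0.3; 0 0 0 0 0.3")

```text
time: 34.72
tool_pos: [617.4, 139.3, 165.0]
tcp_rot: [179.9, 0.7, 172.1]
ft_force: [6.9, -1.4, 15.8]
finger_gap: 39.0
grip_force: 18.1
```

```bash
python3 -c "
import ut
from ut import *
ut.XMIN=-25
held(('side',))"
```

```text
side 110 tilt 25.7 side 0.7 end(tool) [49.5 -6.  90. ] x at z=-18: -2.5 rms 2.1528141841285464
t 34.7167 [617.4 139.3 165. ] [179.9   0.7 172.1] 39.01780346962027 [ 6.9 -1.4 15.8]
```

```bash
cat >> ut.py <<'E'
def prof(lo,hi,n='side'):
    d=snap(n); P=cloud(d); f=d['frame'].astype(int); m=(f[...,2]-f[...,0]>30)&np.isfinite(P[...,0]); q=P[m]; r=q[:,:2]-H; xx=r@D; yy=r@N
    k=(abs(yy)<32)&(xx>lo)&(xx<hi)&(q[:,2]>25); 
    for z in range(20,240,12):
        j=k&(abs(q[:,2]-z-6)<=6)
        if j.sum()>2:
            x=np.sort(xx[j]); sg=np.split(x,np.where(np.diff(x)>6)[0]+1); print(n,z+6,[(float(g.min().round()),float(g.max().round()),len(g)) for g in sg if len(g)>1],'y',yy[j].mean().round())
E
python3 -c "
from ut import *
prof(-130,110); prof(-130,110,'scene')"
```

```text
side 62 [(-52.0, -43.0, 7)] y 7.0
side 74 [(-57.0, -50.0, 8), (-24.0, -16.0, 8)] y 2.0
side 86 [(-62.0, -53.0, 8), (-24.0, -8.0, 19)] y 2.0
side 98 [(-64.0, -56.0, 8), (-15.0, -4.0, 15)] y 2.0
side 110 [(-69.0, -61.0, 10), (-11.0, 1.0, 13)] y 2.0
side 122 [(-69.0, -64.0, 3), (-5.0, 8.0, 15)] y 2.0
side 134 [(-78.0, -72.0, 8), (3.0, 12.0, 12)] y -3.0
side 146 [(-83.0, -75.0, 9), (6.0, 19.0, 16)] y -2.0
side 158 [(-87.0, -81.0, 8), (13.0, 20.0, 10)] y -1.0
side 170 [(-93.0, -83.0, 10)] y -0.0
side 182 [(-95.0, -87.0, 33)] y 8.0
side 242 [(54.0, 65.0, 8)] y -11.0
scene 50 [(-42.0, -37.0, 5)] y 7.0
scene 62 [(-44.0, -41.0, 6)] y 10.0
scene 134 [(-73.0, -70.0, 8)] y 2.0
scene 146 [(-73.0, -71.0, 7)] y 2.0
scene 170 [(-85.0, -79.0, 9), (30.0, 33.0, 2)] y -4.0
scene 182 [(-93.0, -83.0, 18), (40.0, 42.0, 2)] y 3.0
scene 206 [(16.0, 19.0, 3), (43.0, 53.0, 18)] y 11.0
scene 218 [] y 16.0
scene 230 [(11.0, 16.0, 3), (60.0, 64.0, 6)] y 3.0
scene 242 [(34.0, 36.0, 3), (58.0, 67.0, 23)] y 7.0
```

The profile shows the fork's foot resting on top of the cross wall (x'=-21, z=76), and the fork has slid down in the grip. I lift it, shift it 14 mm outward and re-enter.

Call:
apply_moves(series="0 0 -0.03 0 0.3; 0 0 -0.04 0 0.3; 0 0 -0.03 0 0.3; -0.045 0 0 0 0.3; 0 0 0 0 0.3", squeeze=30)

```text
time: 35.28
tool_pos: [626.9, 137.5, 191.0]
tcp_rot: [180.0, 0.1, 172.1]
ft_force: [0.6, 0.6, -0.9]
finger_gap: 38.2
grip_force: 30.4
```

Call:
apply_moves(series="0 0 0 0 0.3; 0 0 0 0 0.3")

```text
time: 35.45
tool_pos: [624.6, 137.7, 189.2]
tcp_rot: [-180.0, -0.1, 172.1]
ft_force: [-0.4, 0.0, 0.0]
finger_gap: 38.0
grip_force: 30.5
```

```bash
python3 -c "
from ut import *
s=sense();print(s['tool_pos'],s['tcp_rot'],s['ft_force'],s['finger_gap'],s['grip_force'])
prof(-40,110)"
```

```text
[624.63255147 137.71300887 189.20254487] [-1.79979384e+02 -9.65091715e-02  1.72102619e+02] [-0.40771314  0.02145138  0.00754699] 38.00599694097251 30.460190582089126
side 98 [(-14.0, -0.0, 13)] y -0.0
side 110 [(-10.0, 5.0, 18)] y 1.0
side 122 [(-6.0, 7.0, 14)] y 1.0
side 134 [(0.0, 11.0, 14)] y -0.0
side 146 [(6.0, 16.0, 13)] y -0.0
side 158 [(11.0, 21.0, 14)] y 0.0
side 170 [(15.0, 26.0, 15)] y -0.0
side 182 [(21.0, 27.0, 9)] y 0.0
```

Call:
apply_moves(series="0 0 0.04 0 0.3; 0 0 0.05 0 0.3; 0.008 0 0.04 0 0.3; 0.008 0 0.03 0 0.3; 0 0 0 0 0.3")

```text
time: 35.92
tool_pos: [617.9, 138.2, 138.0]
tcp_rot: [-179.9, -0.3, 172.1]
ft_force: [-1.3, 0.7, -1.9]
finger_gap: 38.5
grip_force: 30.8
```

```bash
python3 -c "
from ut import *
s=sense();print(s['tool_pos'],s['ft_force'],s['finger_gap'],s['grip_force'])
prof(-40,110)"
```

```text
[617.92097435 138.22966728 138.01062172] [-1.32480414  0.65597626 -1.91542623] 38.50475547324792 30.76708737295121
side 62 [(-13.0, -4.0, 9)] y 1.0
side 74 [(-10.0, 4.0, 18)] y -1.0
side 86 [(-0.0, 5.0, 10)] y -1.0
side 98 [(-0.0, 11.0, 13)] y -1.0
side 110 [(6.0, 17.0, 12)] y -2.0
side 122 [(9.0, 20.0, 11)] y -2.0
side 134 [(16.0, 21.0, 5)] y 0.0
side 218 [(55.0, 61.0, 6)] y -14.0
```

Call:
apply_moves(series="0.02 0 0.02 0 0.3; 0.02 0 0.03 0 0.3; 0.015 0 0.03 0 0.3; 0 0 0.03 0 0.3; 0 0 0 0 0.3")

```text
time: 36.38
tool_pos: [605.3, 140.5, 109.2]
tcp_rot: [180.0, 0.2, 172.1]
ft_force: [1.7, -1.7, 5.0]
finger_gap: 38.2
grip_force: 29.4
```

```bash
python3 -c "
from ut import *
s=sense();print(s['tool_pos'],s['ft_force'],s['finger_gap'],s['grip_force'])
prof(-40,110)"
```

```text
[605.26273571 140.50787693 109.19293461] [ 1.67201024 -1.66235371  4.96845283] 38.18974327836831 29.430658221244812
side 62 [(-3.0, 3.0, 4)] y -1.0
side 74 [(-3.0, 7.0, 11)] y -0.0
side 86 [(1.0, 11.0, 11)] y -0.0
side 98 [(7.0, 11.0, 5)] y -0.0
side 182 [(37.0, 46.0, 7)] y -13.0
```

Call:
apply_moves(series="0 0 0.02 0 0.3; 0 0 0 0 0.3; 0 0 0 0 -0.7; 0 0 0 0 -0.7; 0 0 0 0 -0.7", squeeze=20)

```text
time: 36.85
tool_pos: [603.4, 140.6, 101.9]
tcp_rot: [-180.0, -0.1, 172.1]
ft_force: [0.7, 0.4, -0.0]
finger_gap: 72.0
grip_force: 0.0
```

Call:
apply_moves(series="0 0 0 0 -0.7; 0 0 -0.06 0 -0.7; 0 0 -0.1 0 -0.7; 0 0 -0.12 0 -0.7; 0 0 -0.13 0 1")

```text
time: 37.27
tool_pos: [602.5, 140.5, 224.6]
tcp_rot: [-179.9, -0.3, 172.1]
ft_force: [0.3, 0.9, 0.2]
finger_gap: 61.8
grip_force: 0.0
```

Call:
apply_moves(series="0 0 -0.1 0 1; 0 0 0 0 1; 0 0 0 0 1")

```text
time: 37.52
tool_pos: [605.4, 140.9, 258.4]
tcp_rot: [179.9, 0.2, 172.1]
ft_force: [-1.2, -0.1, -0.4]
finger_gap: 24.6
grip_force: 0.0
```

```bash
python3 -c "
from ut import *
s=sense();print(s['time'],s['tool_pos'],s['ft_force'],s['finger_gap'],s['grip_force'])
prof(-130,130)"
```

```text
37.5167 [605.393319   140.8521891  258.38721638] [-1.18723939 -0.06668524 -0.41109818] 24.6248609545812 0.0
side 62 [(-51.0, -43.0, 6), (1.0, 10.0, 6)] y 4.0
side 74 [(-57.0, -47.0, 10), (5.0, 14.0, 13)] y 3.0
side 86 [(-61.0, -51.0, 8), (10.0, 22.0, 13)] y 2.0
side 98 [(-66.0, -56.0, 10), (15.0, 26.0, 11)] y 3.0
side 110 [(-70.0, -60.0, 9), (20.0, 29.0, 11)] y 2.0
side 122 [(-69.0, -65.0, 3), (24.0, 37.0, 16)] y 1.0
side 134 [(-78.0, -72.0, 9), (33.0, 39.0, 32)] y -2.0
side 146 [(-83.0, -75.0, 6), (38.0, 47.0, 38)] y 0.0
side 158 [(-86.0, -79.0, 8), (43.0, 51.0, 27)] y -1.0
side 170 [(-93.0, -83.0, 12), (48.0, 58.0, 25)] y -0.0
side 182 [(-96.0, -88.0, 33), (53.0, 64.0, 24)] y 6.0
```

The fork stands in the middle cell. I push its head back the same way.

Call:
apply_moves(series="-0.12 -0.01 0 0 1; -0.12 -0.01 0 0 1; 0 0 0.1 0 1; 0 0 0.12 0 1; 0 0 0.095 0 1")

```text
time: 37.98
tool_pos: [673.3, 124.3, 155.6]
tcp_rot: [-179.9, -0.3, 172.1]
ft_force: [-0.9, -0.3, -1.0]
finger_gap: -0.0
grip_force: 0.0
```

Call:
apply_moves(series="0 0 0 0 1; 0.07 0 0 0 1; 0.07 0 0 0 1; 0.07 0 0 0 1; 0.07 0 0 0 1")

```text
time: 38.4
tool_pos: [590.1, 136.4, 161.4]
tcp_rot: [-180.0, -0.1, 172.1]
ft_force: [-0.2, -0.4, 0.7]
finger_gap: 0.0
grip_force: 0.0
```

Call:
apply_moves(series="0.07 0 0 0 1; 0 0 0 0 1; 0 0 -0.1 0 1; 0 0 -0.13 0 -0.2; 0 0 -0.13 0 -0.2")

```text
time: 38.82
tool_pos: [569.6, 139.0, 269.8]
tcp_rot: [-179.9, -0.2, 172.1]
ft_force: [1.7, 1.2, 1.4]
finger_gap: 23.5
grip_force: 0.0
```

```bash
python3 -c "
from ut import *
s=sense();print(s['time'],s['tool_pos'],s['ft_force'],s['finger_gap'],s['grip_force'])
prof(-130,130)
a=np.radians(-148.8); X=np.array([np.cos(a),np.sin(a)]);Y=np.array([np.sin(a),-np.cos(a)])
t=np.array([527.6,329.9])-0*X+4*Y; print(t)
plan([(t[0],t[1],255,-147.7,39),(t[0],t[1],195,-147.7,35)],-0.4)
"
```

```text
38.8167 [569.5908712  139.01930712 269.78341006] [1.73198256 1.20769347 1.38341023] 23.46221766604157 0.0
side 62 [(-53.0, -47.0, 6), (-13.0, -10.0, 4)] y 4.0
side 74 [(-57.0, -48.0, 9), (-19.0, -11.0, 8)] y 6.0
side 86 [(-62.0, -51.0, 8), (-23.0, -14.0, 9)] y 6.0
side 98 [(-66.0, -56.0, 11), (-24.0, -18.0, 8)] y 7.0
side 110 [(-69.0, -60.0, 8), (-26.0, -21.0, 7)] y 9.0
side 122 [(-67.0, -65.0, 3), (-28.0, -20.0, 4)] y 9.0
side 134 [(-78.0, -72.0, 7), (-35.0, -25.0, 5)] y -3.0
side 146 [(-82.0, -75.0, 7), (-37.0, -32.0, 6)] y -3.0
side 158 [(-86.0, -79.0, 10)] y -4.0
side 170 [(-93.0, -85.0, 12)] y -0.0
side 182 [(-96.0, -88.0, 32), (-43.0, -43.0, 2)] y 8.0
side 194 [(-94.0, -91.0, 2), (-48.0, -43.0, 8)] y 12.0
[525.52789196 333.32145704]
0.041 0.103 0.014 -0.058 -0.4; 0.029 0.107 0.015 -0.058 -0.4; 0.016 0.11 0.014 -0.058 -0.4; 0.004 0.111 0.015 -0.058 -0.4; -0.009 0.11 0.014 -0.058 -0.4
-0.022 0.109 0.015 -0.058 -0.4  #wp
0 0 0.1 -0.001 -0.4; 0 0 0.1 -0.001 -0.4  #wp
end [525.4 333.4 194.9] 212.2
```

Call:
apply_moves(series="0.041 0.103 0.01 -0.058 -0.4; 0.029 0.107 0.01 -0.058 -0.4; 0.016 0.11 0.01 -0.058 -0.4; 0.004 0.111 0.01 -0.058 -0.4; -0.009 0.11 0.01 -0.058 -0.4")

```text
time: 39.28
tool_pos: [530.5, 302.0, 254.7]
tcp_rot: [-180.0, 0.0, -154.4]
ft_force: [0.4, 0.1, 0.2]
finger_gap: 59.7
grip_force: 0.0
```

Call:
apply_moves(series="-0.022 0.109 0.015 -0.058 -0.4; 0 0 0.1 0 -0.4; 0 0 0.1 0 -0.4; 0 0 0.02 0 -0.4; 0 0 0 0 -0.4")

```text
time: 39.7
tool_pos: [520.9, 332.1, 180.7]
tcp_rot: [180.0, -0.4, -148.0]
ft_force: [0.3, 0.1, 0.2]
finger_gap: 59.9
grip_force: 0.0
```

Call:
apply_moves(series="0 0 0 0 -0.4; 0 0 0 0 -0.4; 0 0 0 0 -0.4")

```text
time: 39.95
tool_pos: [524.2, 333.2, 186.6]
tcp_rot: [-180.0, 0.2, -148.1]
ft_force: [0.1, -0.6, 0.9]
finger_gap: 59.8
grip_force: 0.0
```

```bash
python3 -c "
from ut import *
look(-50,50)"
```

```text
39.95 [524.2 333.2 186.6] [-180.     0.2 -148.1] 59.75010845112571
70 tx 51 [(-6.6, 4.3)]
80 tx 41 [(-6.5, 4.2)]
90 tx 28 [(-45.2, -37.7), (-7.0, 4.1)]
100 tx 19 [(-9.3, 7.3)]
110 tx 8 [(-18.0, 17.6)]
120 tx -7 [(-9.5, 14.9)]
130 tx -8 [(-8.7, 7.6)]
```

Call:
apply_moves(series="0.007 0 0.04 0 -0.4; 0 0 0.08 0 -0.4; 0 0 0.08 0 -0.4; 0 0 0.06 0 -0.4; 0 0 0.03 0 -0.4", squeeze=25)

```text
time: 40.42
tool_pos: [519.2, 330.8, 93.4]
tcp_rot: [180.0, -0.2, -148.0]
ft_force: [-0.4, -0.4, -0.4]
finger_gap: 60.0
grip_force: 0.0
```

Call:
apply_moves(series="0 0 0.008 0 -0.4; 0 0 0 0 -0.4; 0 0 0 0 0.3; 0 0 0 0 0.3; 0 0 0 0 0.3")

```text
time: 40.83
tool_pos: [522.0, 332.5, 96.3]
tcp_rot: [-180.0, 0.2, -148.0]
ft_force: [1.2, -0.6, 1.6]
finger_gap: 40.6
grip_force: 25.2
```

Call:
apply_moves(series="0 0 0 0 0.3; 0 0 0 0 0.3; 0 0 -0.03 0 0.3; 0 0 -0.06 0 0.3; 0 0 -0.08 0 0.3")

```text
time: 41.25
tool_pos: [519.1, 331.0, 143.8]
tcp_rot: [180.0, -0.3, -148.0]
ft_force: [0.7, -0.2, -0.1]
finger_gap: 41.0
grip_force: 25.4
```

Call:
apply_moves(series="0 0 -0.1 0 0.3; 0 0 -0.12 0 0.3; 0 0 -0.1 0 0.3; 0 0 -0.03 0 0.3; 0 0 0 0 0.3")

```text
time: 41.67
tool_pos: [522.5, 332.8, 255.3]
tcp_rot: [-180.0, 0.4, -148.0]
ft_force: [0.3, 0.4, -0.6]
finger_gap: 40.7
grip_force: 25.4
```

```bash
python3 -c "
from ut import *
held()
plan([(730,125,265,172.2,40)],0.3)"
```

```text
scene 104 tilt 44.0 side -1.5 end(tool) [101.6  -8.2  83.9] x at z=-18: 3.2 rms 1.44092222824764
side 236 tilt 44.8 side -3.3 end(tool) [107.7  -9.7  86.5] x at z=-18: 3.9 rms 2.6885627693756815
t 41.6667 [522.5 332.8 255.3] [-180.     0.4 -148. ] 40.700766470560346 [ 0.3  0.4 -0.6]
-0.028 -0.119 -0.006 0.043 0.3; -0.039 -0.116 -0.006 0.043 0.3; -0.048 -0.113 -0.006 0.043 0.3; -0.058 -0.108 -0.007 0.043 0.3; -0.067 -0.103 -0.006 0.043 0.3
-0.076 -0.097 -0.007 0.043 0.3; -0.083 -0.09 -0.006 0.043 0.3; -0.091 -0.082 -0.007 0.043 0.3  #wp
end [730.  124.9 265.1] -187.4
```

Call:
apply_moves(series="-0.028 -0.119 -0.03 0.043 0.3; -0.039 -0.116 -0.03 0.043 0.3; -0.048 -0.113 -0.02 0.043 0.3; -0.058 -0.108 0 0.043 0.3; -0.067 -0.103 0 0.043 0.3")

```text
time: 42.18
tool_pos: [651.8, 201.3, 271.8]
tcp_rot: [-180.0, -0.2, -172.9]
ft_force: [0.4, 0.8, -0.3]
finger_gap: 40.7
grip_force: 25.5
```

Call:
apply_moves(series="-0.076 -0.098 0 0.043 0.3; -0.083 -0.092 0 0.043 0.3; -0.089 -0.085 0 0.044 0.3; 0 0 0 0 0.3; 0 0 0.1 0 0.3")

```text
time: 42.6
tool_pos: [732.5, 120.6, 246.9]
tcp_rot: [180.0, 0.3, 172.2]
ft_force: [0.4, 0.7, 1.7]
finger_gap: 40.6
grip_force: 25.5
```

Call:
apply_moves(series="0 0 0.1 0 0.3; 0 0 0.06 0 0.3; 0 0 0 0 0.3; 0 0 0 0 0.3; 0 0 0 0 0.3")

```text
time: 43.02
tool_pos: [729.6, 123.4, 196.7]
tcp_rot: [-180.0, -0.0, 172.5]
ft_force: [0.3, -0.2, 0.8]
finger_gap: 40.6
grip_force: 25.5
```

```bash
python3 -c "
import ut
from ut import *
ut.XMIN=10
held(('side',)); foot(105,-5,91); prof(15,160)"
```

```text
side 211 tilt 44.6 side -3.4 end(tool) [104.1 -10.8  83.1] x at z=-18: 4.5 rms 2.682201422751486
t 43.0167 [729.6 123.4 196.7] [-180.    -0.   172.5] 40.56784047706579 [ 0.3 -0.2  0.8]
foot holder x 34.8 y 1.0 z 106.9
side 110 [(34.0, 44.0, 6)] y -5.0
side 122 [(33.0, 52.0, 23)] y -3.0
side 134 [(45.0, 65.0, 25)] y -3.0
side 146 [(57.0, 76.0, 25)] y -2.0
side 158 [(69.0, 92.0, 31)] y -2.0
side 170 [(82.0, 105.0, 26)] y -1.0
side 182 [(92.0, 110.0, 25)] y -0.0
side 194 [(105.0, 122.0, 24)] y 0.0
side 206 [(116.0, 134.0, 35)] y 2.0
side 218 [(128.0, 144.0, 40)] y 11.0
side 230 [(143.0, 147.0, 5)] y 17.0
```

Call:
apply_moves(series="0.007 0 0.04 0 0.3; 0 0 0.05 0 0.3; 0 0 0.045 0 0.3; 0 0 0.02 0 0.3; 0 0 0 0 0.3")

```text
time: 43.53
tool_pos: [725.5, 123.4, 145.6]
tcp_rot: [-179.9, -0.3, 172.4]
ft_force: [0.2, -0.2, -1.2]
finger_gap: 41.2
grip_force: 25.5
```

Call:
apply_moves(series="0 0 0 0 0.3; 0 0 0 0 0.3; 0.035 0 -0.023 0 0.3; 0.036 0 -0.021 0 0.3; 0 0 0 0 0.3")

```text
time: 43.95
tool_pos: [707.4, 126.9, 166.9]
tcp_rot: [179.9, 0.3, 172.5]
ft_force: [0.8, 0.4, 0.7]
finger_gap: 40.8
grip_force: 25.5
```

```bash
python3 -c "
import ut
from ut import *
ut.XMIN=10
held(('side',)); prof(15,160)"
```

```text
side 202 tilt 41.6 side -2.4 end(tool) [ 97.2 -10.6  88.8] x at z=-18: 2.4 rms 2.6565639942832635
t 43.95 [707.4 126.9 166.9] [179.9   0.3 172.5] 40.80774017334887 [0.8 0.4 0.7]
side 74 [(17.0, 31.0, 11)] y -2.0
side 86 [(20.0, 38.0, 23)] y -3.0
side 98 [(32.0, 49.0, 18)] y -4.0
side 110 [(38.0, 58.0, 23)] y -3.0
side 122 [(49.0, 66.0, 25)] y -2.0
side 134 [(61.0, 78.0, 23)] y -1.0
side 146 [(71.0, 91.0, 25)] y -1.0
side 158 [(81.0, 102.0, 28)] y -0.0
side 170 [(92.0, 112.0, 33)] y -2.0
side 182 [(104.0, 115.0, 36)] y 6.0
side 194 [(113.0, 122.0, 16)] y 14.0
```

The spoon's foot has ridden up onto the cross wall (x'=22, z=75). I back off and re-enter deeper, pushing mostly sideways this time.

Call:
apply_moves(series="0 0 -0.04 0 0.3; -0.036 0 0 0 0.3; 0 0 0 0 0.3; 0 0 0.04 0 0.3; 0 0 0.03 0 0.3")

```text
time: 44.47
tool_pos: [717.2, 124.9, 153.1]
tcp_rot: [180.0, -0.0, 172.4]
ft_force: [-0.7, 0.1, -0.5]
finger_gap: 40.7
grip_force: 25.5
```

Call:
apply_moves(series="0 0 0.02 0 0.3; 0 0 0 0 0.3; 0 0 0 0 0.3; 0 0 0 0 0.3")

```text
time: 44.8
tool_pos: [717.0, 125.0, 148.0]
tcp_rot: [-180.0, -0.0, 172.5]
ft_force: [-0.5, -0.4, -1.5]
finger_gap: 40.8
grip_force: 25.5
```

```bash
python3 -c "
import ut
from ut import *
ut.XMIN=10
held(('side',)); prof(15,160)"
```

```text
side 190 tilt 41.1 side -1.9 end(tool) [93.8 -9.9 85.9] x at z=-18: 3.0 rms 3.516940798720645
t 44.8 [717. 125. 148.] [-180.    -0.   172.5] 40.83334026296385 [-0.5 -0.4 -1.5]
side 62 [(30.0, 38.0, 7)] y -1.0
side 74 [(34.0, 58.0, 24)] y -1.0
side 86 [(44.0, 64.0, 24)] y -3.0
side 98 [(55.0, 72.0, 21)] y -3.0
side 110 [(66.0, 87.0, 22)] y -2.0
side 122 [(76.0, 95.0, 24)] y -1.0
side 134 [(86.0, 108.0, 24)] y -2.0
side 146 [(96.0, 116.0, 25)] y -0.0
side 158 [(106.0, 122.0, 37)] y 3.0
side 170 [(118.0, 130.0, 31)] y 10.0
side 182 [(129.0, 132.0, 4)] y 14.0
```

Call:
apply_moves(series="0.03 0 0 0 0.3; 0.03 0 -0.008 0 0.3; 0.034 0 -0.016 0 0.3; 0.034 0 -0.016 0 0.3; 0 0 0 0 0.3")

```text
time: 45.32
tool_pos: [679.1, 130.5, 162.4]
tcp_rot: [180.0, 0.1, 172.5]
ft_force: [0.3, 1.1, 0.4]
finger_gap: 40.8
grip_force: 25.5
```

```bash
python3 -c "
import ut
from ut import *
ut.XMIN=10
held(('side',)); prof(15,160)"
```

```text
side 150 tilt 24.6 side -2.9 end(tool) [ 55.7 -11.5  98.1] x at z=-18: 2.6 rms 2.322986559875339
t 45.3167 [679.1 130.5 162.4] [1.800e+02 1.000e-01 1.725e+02] 40.7701253177481 [0.3 1.1 0.4]
side 62 [(29.0, 36.0, 4)] y -4.0
side 74 [(32.0, 43.0, 17)] y -3.0
side 86 [(39.0, 51.0, 19)] y -4.0
side 98 [(42.0, 54.0, 15)] y -3.0
side 110 [(47.0, 59.0, 16)] y -2.0
side 122 [(53.0, 63.0, 17)] y -2.0
side 134 [(60.0, 70.0, 15)] y -1.0
side 146 [(65.0, 77.0, 14)] y -2.0
side 158 [(69.0, 81.0, 17)] y -1.0
side 170 [(76.0, 85.0, 21)] y 5.0
side 182 [(83.0, 96.0, 24)] y 7.0
side 194 [(89.0, 91.0, 3)] y 14.0
```

Call:
apply_moves(series="0.035 0 -0.008 0 0.3; 0.035 0 -0.004 0 0.3; 0 0 0.03 0 0.3; 0 0 0.04 0 0.3; 0 0 0.03 0 0.3")

```text
time: 45.83
tool_pos: [658.5, 132.5, 131.8]
tcp_rot: [-180.0, -0.0, 172.4]
ft_force: [1.5, -0.8, 6.9]
finger_gap: 40.8
grip_force: 26.5
```

Call:
apply_moves(series="0 0 0.012 0 0.3; 0 0 0 0 0.3; 0 0 0 0 0.3")

```text
time: 46.08
tool_pos: [659.8, 132.8, 130.2]
tcp_rot: [180.0, 0.1, 172.4]
ft_force: [2.5, 1.1, 6.4]
finger_gap: 40.8
grip_force: 26.3
```

```bash
python3 -c "
import ut
from ut import *
ut.XMIN=10
held(('side',)); prof(15,160)"
```

```text
side 69 tilt 17.3 side -5.0 end(tool) [ 28.1 -12.4  65.2] x at z=-18: 2.2 rms 2.278639376978043
t 46.0833 [659.8 132.8 130.2] [1.800e+02 1.000e-01 1.724e+02] 40.76900817898317 [2.5 1.1 6.4]
side 62 [(40.0, 43.0, 3)] y -3.0
side 74 [(41.0, 51.0, 12)] y -4.0
side 86 [(45.0, 51.0, 11)] y -4.0
side 98 [(48.0, 55.0, 10)] y -3.0
side 110 [(50.0, 60.0, 11)] y -3.0
side 122 [(55.0, 65.0, 13)] y -1.0
side 134 [(58.0, 65.0, 11)] y 1.0
side 146 [(63.0, 69.0, 11)] y 11.0
side 158 [(65.0, 70.0, 9)] y 12.0
```

Call:
apply_moves(series="0 0 0 0 -0.6; 0 0 0 0 -0.6; 0 0 0 0 -0.6; 0 0 0 0 -0.6; 0 0 -0.06 0 -0.6")

```text
time: 46.6
tool_pos: [655.4, 132.3, 142.9]
tcp_rot: [-179.9, -0.5, 172.4]
ft_force: [-0.2, 0.4, -1.1]
finger_gap: 68.2
grip_force: 0.0
```

Call:
apply_moves(series="0 0 -0.1 0 -0.6; 0 0 -0.13 0 -0.6; 0 0 -0.13 0 -0.6; 0 0 -0.13 0 -0.6; 0 0 0 0 -0.6")

```text
time: 47.02
tool_pos: [661.4, 133.1, 306.2]
tcp_rot: [179.8, 0.8, 172.4]
ft_force: [0.8, -0.7, 2.2]
finger_gap: 68.3
grip_force: 0.0
```

Call:
apply_moves(series="0 0.13 0 0 -0.6; 0 0.13 0 0 -0.6; 0 0.13 0 0 -0.6; 0 0.1 0 0 -0.6; 0 0 0 0 -0.6")

```text
time: 47.43
tool_pos: [676.4, 284.8, 293.0]
tcp_rot: [179.9, -0.1, 172.8]
ft_force: [-0.9, -0.2, -0.0]
finger_gap: 68.3
grip_force: 0.0
```

```bash
python3 - <<'E'
from ut import *
from rests import rests
prof(-130,160)
ds=[snap('scene'),snap('side')]
P=np.concatenate([cloud(d).reshape(-1,3) for d in ds])
q=P[(P[:,2]>85)&(P[:,2]<140)&(abs(P[:,0]-449)<75)&(abs(P[:,1]+97)<75)]
print(cv2.minAreaRect(q[:,:2].astype(np.float32)),np.percentile(q[:,2],[5,50,95]))
rests(ds)
cv2.imwrite('pics/fin.png',np.hstack([cv2.resize(ds[0]['frame'][130:270,150:350],(400,280)),cv2.resize(ds[1]['frame'][80:280,130:330],(400,280*1+0))]))
cv2.imwrite('pics/fin.png',cv2.resize(ds[1]['frame'][60:280,120:400],(763,600),interpolation=cv2.INTER_CUBIC))
E
```

```text
side 50 [(-4.0, 3.0, 4)] y 16.0
side 62 [(-51.0, -42.0, 5), (-14.0, -3.0, 7), (42.0, 51.0, 7)] y 5.0
side 74 [(-58.0, -48.0, 11), (-21.0, -5.0, 15), (45.0, 53.0, 12)] y 4.0
side 86 [(-61.0, -52.0, 7), (-25.0, -15.0, 11), (49.0, 62.0, 14)] y 3.0
side 98 [(-64.0, -56.0, 9), (-31.0, -17.0, 12), (52.0, 66.0, 19)] y 4.0
side 110 [(-68.0, -59.0, 9), (-37.0, -23.0, 12), (57.0, 71.0, 16)] y 6.0
side 122 [(-68.0, -64.0, 3), (-57.0, -30.0, 25), (62.0, 75.0, 16)] y 9.0
side 134 [(-78.0, -72.0, 7), (-64.0, -22.0, 49), (65.0, 78.0, 23)] y 12.0
side 146 [(-83.0, -76.0, 8), (-69.0, -25.0, 48), (71.0, 81.0, 43)] y 11.0
side 158 [(-85.0, -80.0, 6), (-73.0, -61.0, 13), (-43.0, -33.0, 15), (76.0, 88.0, 37)] y 10.0
side 170 [(-93.0, -84.0, 13), (-77.0, -67.0, 14), (-47.0, -36.0, 11), (80.0, 88.0, 7)] y 14.0
side 182 [(-96.0, -88.0, 33), (-53.0, -40.0, 15)] y 15.0
((445.55718994140625, -97.70838165283203), (56.40291976928711, 88.61360931396484), 72.0772933959961) [ 89.35437195  95.07457785 125.19533499]
c(449 -103) yaw(thick) 171  L111 W62 tilt 1.4 zc 25.1 updir -106 maxz 55
```

View pics/fin.png

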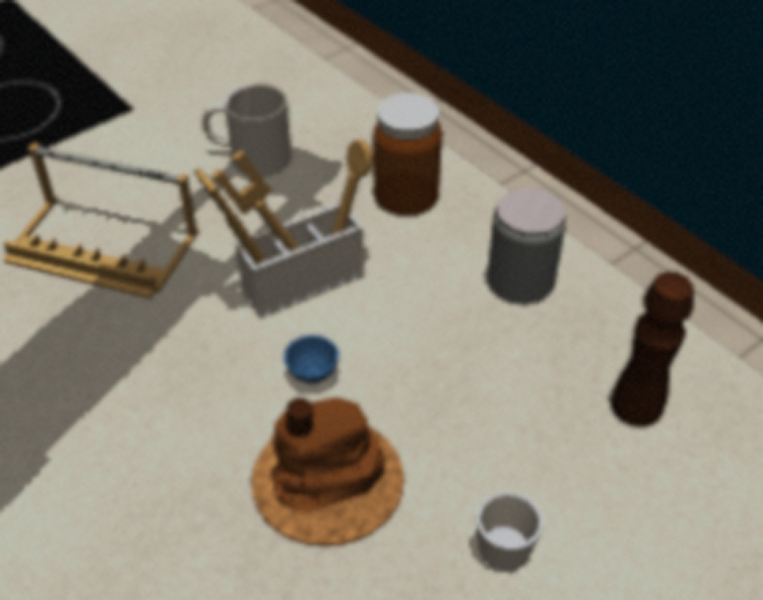

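The final view shows the spatula, fork and spoon in the three cells (255,240), (275,220) and (345,190), the stub-topped stack on the mat (325,450), and the crockery where it was. I let it settle, then hand in.

Call:
apply_moves(series="0 0 0 0 -0.6; 0 0 0 0 -0.6; 0 0 0 0 -0.6; 0 0 0 0 -0.6; 0 0 0 0 -0.6")

```text
time: 48.0
tool_pos: [677.8, 277.8, 295.5]
tcp_rot: [180.0, 0.0, 172.4]
ft_force: [-0.6, -1.0, 0.6]
finger_gap: 68.3
grip_force: 0.0
```

```bash
python3 -c "
from bench import hand_in
print(hand_in())"
```

```text
the job is handed in; nothing more can be done
None
```

I handed the job in at about 48 s; no verdict came back, but my last camera check showed all four rests stacked on the mat with the stub piece on top, the spatula, fork and spoon each standing in a holder cell at an estimated 20–23° lean, and the crockery, jars and mill not visibly moved.

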